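# Close down the sauce warmer at the takeaway counter

### The arm

A 6-joint arm with a two-finger parallel gripper is mounted at the origin on the work surface. World frame = base frame: x ahead of the robot, y to its left, z up, the work surface at z = 0. Lengths are in mm, angles in rad, forces in N, time in s.
With the tool pointing down it reaches from about 275 to 750 mm from the base axis. Payload 10.2 kg.
Tool frame: the origin (TCP) lies midway between the tips of the shut fingers; the grasp point (between the pads) lies 19 mm behind it; z points along the fingers, y is the line along which they close (so a half turn about z gives the same grasp; the last joint's range is limited). The gripper opens to 88 mm and grips with 3 to 60 N. Pads are 18 mm wide; open, the fingers measure 123 mm over their backs; the gripper's body (75 mm by 187 mm) begins 45 mm behind the grasp point.
Start: joints at [-1.381, 0.313, 1.498, -0, 1.331, -0.223], TCP at [210.605, -480.912, 238.72] pointing down, gripper open.
Joint ranges: [-2.94, 2.94], [-0.97, 2.17], [0.19, 2.56], [-1.23, 4.37], [0.02, 3.11], [-2.88, 2.88]. Speed limits (rad/s): [2.39, 2.39, 3.01, 3.14, 3.14, 3.14].

### API

Orientations are given as [roll, pitch, yaw] about the fixed x, y, z axes, in that order (R = Rz(yaw) Ry(pitch) Rx(roll)).
In Python, from plant import read_state, imaging, robot, finder gives the robot as it stands. The module is installed in compiled form; this text tells all that it offers.
- The arm moves only by the tool send_rows, never from a script. Its argument "increments" is a list of rows, each an object with "translation": the shift along the tool's x, y, z in cm, a list of three; "turn": the turn, a rotation vector about the tool's x, y, z in rad, a list of three. A call has 1 to 5 rows; each row shifts and turns the commanded pose from where the row before left it, along the tool's axes as they then stand; what a row does not reach is not made up. A row lasts 1/10 s, in which the tool goes at most 50 mm and 8.59 degrees, less where a joint would pass 70% of its speed; a pose out of reach is approached as far as the arm can. A call is refused whole if a number of a shift passes 5 or a number of a turn 0.15, either way. A call with a gripper value outside its range is refused whole. "gripper" is the finger opening in cm, from 0 to 8.81, set as the call begins (left out, the last holds). The fingers move at their own pace and stop on an object; "squeeze" is the grip in N (left out, the last holds). Time passes only in rows, so rows that do not move let the fingers close. It gives the time, the measured TCP pose, the force, the opening and the grip force at its end, in the units of the state.
- read_state(): the state, without advancing time (a new reading comes with each control period).
- imaging.get_image(name): name is "side" or "top"; returns the picture (480x640x3 uint8, red, green, blue); there is no depth.
- imaging.get_calibration(name): a dict with "fx", "fy", "cx", "cy" (pixels), "pose" (4x4, takes a point from camera to world coordinates). Camera axes: x right, y up, looking along -z (the intrinsics and any distortion apply to the point x, -y, -z); pixel columns grow to the right and rows downward; lengths in mm; the calibration is good to about 2 mm. A picture is of the moment at which its call begins. get_calibration takes no time and is no camera call.
- robot.close_job(): hands the job in; it is judged then, once.
Trained networks look in the newest picture that a camera, given by its name, has taken for a name from the list of things; names that differ only in an ending like _2 or _b are one class to them, and where a whole thing is asked for, a point or a joint stands for the part that bears it (a point fixed in the world has none). Each returns a list of dicts, best first, with "conf" (0 to 1); they miss things now and then, are a little off and sometimes report something else, mostly with a low value. They report only what shows in the picture. A call takes as long as a camera call.
- finder.trace(camera, label): "pixels" (480x640 bool, what is visible of it) and "centre" ([column, row] in pixels, amid what is visible of it).
- finder.spot_point(camera, label): "centre" ([column, row] in pixels: a listed point, or the origin of a listed thing).
The state is a dict: "time_s": time; "joint_pos": joint angles; "qvel": joint speeds; "tau": joint torques, N m; "ee_pos": TCP position; "ee_rot": TCP orientation; "force": force on the tool from outside, world axes, zero at the start; "ft_torque": the same for the moment, N m; "gripper_width": finger opening in mm; "grasp_force": force on a finger pad.
Only numpy, scipy, OpenCV 4.12 (cv2) and the standard library are available. Lean on these libraries where they do the work, as an engineer would, in place of code of your own. Each camera call takes 0.05 s, during which the arm holds its last target. There are 200 camera calls.

### The job

Closing time at the takeaway: first slide the warmer's red heat selector fully to its off stop, before any pot is lifted. Clear the cork mat by hanging every wire basket by its handle on the rail, one basket to a hook, then lift every sauce pot off the warmer by its handle and stand it upright on the cork mat. Leave the carton, the tub stack and the sauce bottle where they are.

Things in the scene. Friction and masses are not known exactly. Their poses are not given: they have to be found in the camera images.
- heat (a joint): Heat selector slide on the warmer's front ledge, m: 0 = full heat (red dot end), 0.09 = off end stop (green dot end, the warmer's +y end). Starts between 0 and 0.045. Needs about 2 N.
- heat_top (a point): Centre of the top face of the red selector grip, which is 28 mm (x) by 20 mm (y) and 40 mm high, standing on a 14 mm high aluminium track. Top about 84 mm above the counter. Axes as the warmer's: it slides towards +y.
- warmer: Steel plate warmer, fixed, left or right of the mat. Origin at counter level; x away from the robot. Black hot plate, top 50 mm high, x from -110 to +130 mm, y from -125 to +125 mm; pots start near x = -40 or +60 mm, y = -50 or +50 mm. A 30 mm high ledge (x from -190 to -110 mm) carries the selector at x = -155 mm.
- mat: Square cork mat, fixed, 220 by 220 by 8 mm. Origin: centre of its underside; its top is at z = 8 mm.
- rail: Hanging rail, fixed: a steel cross bar along y, 155 mm high, on two posts at y = -145 and +145 mm (14 mm thick), with two red hooks at y = -70 and +70 mm that point to -x; foot plate 110 by 304 by 10 mm (x from -5 to +105 mm). Origin at counter level under the middle of the cross bar.
- hook1 (a point): Point on top of the straight part of one of the rail's two red flat-strip hooks, 45 mm out from the cross bar, 159 mm above the counter. Axes as the rail's. The strip (16 mm wide, 6 mm thick) runs out along -x, flat to x = -36 mm from here, where its end turns up 24 mm above this point (x down to -47 mm). A bar hanging on it has its centre about 5 mm above this point.
- hook2 (a point): Point on top of the straight part of one of the rail's two red flat-strip hooks, 45 mm out from the cross bar, 159 mm above the counter. Axes as the rail's. The strip (16 mm wide, 6 mm thick) runs out along -x, flat to x = -36 mm from here, where its end turns up 24 mm above this point (x down to -47 mm). A bar hanging on it has its centre about 5 mm above this point.
- pot1: Lidded steel sauce pot with a red band: 76 mm diameter, 70 mm high, with a rigid overhead handle: horizontal blue bar along the pot's y axis, 12 mm thick, 56 mm long, its centre 125 mm above the origin (centre of the underside). About 0.45 kg. Starts on the warmer; 3 or 4 pots are present.
- pot2: Lidded steel sauce pot with a yellow band: 76 mm diameter, 70 mm high, with a rigid overhead handle: horizontal blue bar along the pot's y axis, 12 mm thick, 56 mm long, its centre 125 mm above the origin (centre of the underside). About 0.45 kg. Starts on the warmer; 3 or 4 pots are present.
- pot3: Lidded steel sauce pot with a green band: 76 mm diameter, 70 mm high, with a rigid overhead handle: horizontal blue bar along the pot's y axis, 12 mm thick, 56 mm long, its centre 125 mm above the origin (centre of the underside). About 0.45 kg. Starts on the warmer; 3 or 4 pots are present.
- pot4: Lidded steel sauce pot with an orange band: 76 mm diameter, 70 mm high, with a rigid overhead handle: horizontal blue bar along the pot's y axis, 12 mm thick, 56 mm long, its centre 125 mm above the origin (centre of the underside). About 0.45 kg. Starts on the warmer; 3 or 4 pots are present.
- basket1: Wire chip basket: 80 mm (x) by 100 mm (y), 60 mm high, with a rigid overhead handle: square brass bar 9 by 9 mm along y, 96 mm between leg centres, its centre 125 mm above the origin (centre of the underside). 0.14 kg. Starts on the mat; 1 or 2 are present. To hang it, grip the bar off its middle (30 mm), so that the hook can pass under the middle.
- basket2: Wire chip basket: 80 mm (x) by 100 mm (y), 60 mm high, with a rigid overhead handle: square brass bar 9 by 9 mm along y, 96 mm between leg centres, its centre 125 mm above the origin (centre of the underside). 0.14 kg. Starts on the mat; 1 or 2 are present. To hang it, grip the bar off its middle (30 mm), so that the hook can pass under the middle.
- basket1_bar (a point): Centre of basket1's handle bar (axes as the basket's).
- basket2_bar (a point): Centre of basket2's handle bar (axes as the basket's).
- carton: Bystander: loose closed takeaway carton, 104 x 134 x 72 mm, origin at the centre of its underside. Leave alone.
- tubs: Bystander: loose stack of three pale deli tubs, 104 mm diameter, 120 mm high, origin at the centre of its underside. Leave alone.
- sauce: Bystander: loose red sauce bottle with yellow cap, 60 mm diameter, 170 mm high, origin at the centre of its underside. Leave alone.

How it is judged (in metres and radians):
On the way, in this order (a step that is already met when the one before it is completed fails the run):
1. the heat selector is slid to its off stop (within 3 mm of the end) (value of joint heat above 0.087 m), for 0.2 s.
2. every basket present is hanging by its handle bar on a hook and every pot present stands upright on the cork mat (x of pot1 in the frame of mat between -0.074 and 0.074 m and y of pot1 in the frame of mat between -0.074 and 0.074 m and z of pot1 in the frame of mat between 0.002 and 0.016 m and angle between each of pot1, pot2, pot3, pot4's own z axis and vertical below 0.12 rad and linear speed of each of pot1, pot2, pot3, pot4 below 0.03 m/s and x of pot2 in the frame of mat between -0.074 and 0.074 m and y of pot2 in the frame of mat between -0.074 and 0.074 m and z of pot2 in the frame of mat between 0.002 and 0.016 m and x of pot3 in the frame of mat between -0.074 and 0.074 m and y of pot3 in the frame of mat between -0.074 and 0.074 m and z of pot3 in the frame of mat between 0.002 and 0.016 m and x of pot4 in the frame of mat between -0.074 and 0.074 m and y of pot4 in the frame of mat between -0.074 and 0.074 m and z of pot4 in the frame of mat between 0.002 and 0.016 m and ((x of basket1_bar in the frame of hook1 between -0.045 and 0.045 m and y of basket1_bar in the frame of hook1 between -0.045 and 0.045 m and z of basket1_bar in the frame of hook1 between -0.004 and 0.02 m) or (x of basket1_bar in the frame of hook2 between -0.045 and 0.045 m and y of basket1_bar in the frame of hook2 between -0.045 and 0.045 m and z of basket1_bar in the frame of hook2 between -0.004 and 0.02 m)) and height (world z) of each of basket1, basket2 above 0.022 m and angle between each of basket1, basket2's own z axis and vertical below 0.45 rad and linear speed of each of basket1, basket2 below 0.05 m/s and angular speed of each of basket1, basket2 below 0.6 rad/s and ((x of basket2_bar in the frame of hook1 between -0.045 and 0.045 m and y of basket2_bar in the frame of hook1 between -0.045 and 0.045 m and z of basket2_bar in the frame of hook1 between -0.004 and 0.02 m) or (x of basket2_bar in the frame of hook2 between -0.045 and 0.045 m and y of basket2_bar in the frame of hook2 between -0.045 and 0.045 m and z of basket2_bar in the frame of hook2 between -0.004 and 0.02 m))), for 0.2 s.
At the end, for the whole second after the job is handed in: Selector within 3 mm of its off stop; each pot at rest, upright, wholly on the cork mat (centre at most 74 mm from its centre lines); each basket hanging still and upright by its bar, clear of the counter, one per hook (bar centre within 45 mm of the hook point) (all of step 2 and value of joint heat above 0.087 m and distance between basket1_bar and basket2_bar above 0.07 m); the robot touches nothing.
It fails at once if a pot is lifted (more than 40 mm above the hot plate) before the selector is within 3 mm of its off stop (value of joint heat below 0.087 m and height (world z) of any of pot1, pot2, pot3, pot4 above 0.09 m).
It fails at once if the carton, the tub stack or the sauce bottle is moved more than 30 mm (distance of any of carton, tubs, sauce from where it was at the start of the episode above 0.03 m).
Of pot1, pot2, pot3, pot4 only 3 to 4 are there at a start; the rules pass over those that are not, and their reading is None.
Of basket1, basket2 only 1 to 2 are there at a start; the rules pass over those that are not, and their reading is None.
At some moment in a run one of pot1, pot2, pot3, pot4 may be knocked a few centimetres aside while the robot is not near it.
Once in a run the grip may slacken for a moment while it holds something.
It also fails if it takes over 210 s, if anything falls off the work surface, if the arm or the gripper's body presses on something with over 40 N, if the wrist force passes 120 N, or if a joint passes its speed limit or range.

## Working session

There is one attempt and no reset: what is moved stays moved. The work goes in short steps, Python scripts to look and compute and a tool call to move; the robot and the scene stay as the last step left them, time stands still between calls to the robot, and variables do not carry over. Pictures are saved under pics/ and viewed, at most 14 in all, crops included, and the job is handed in when it is done.

Besides the shell and the picture viewer there is one more tool, called after "Emit:" as name(argument=value, ...) on one line, values as JSON. send_rows: Moves the arm, as the interface text tells. Its arguments: {"type":"object","properties":{"increments":{"type":"array"},"gripper":{"type":"number"},"squeeze":{"type":"number"}},"required":["increments"]}

```bash
mkdir -p pics; cat > h.py <<'E'
import numpy as np, cv2
from plant import read_state, imaging, robot, finder
def snap(cam,name=None):
    im=imaging.get_image(cam)
    if name: cv2.imwrite('pics/'+name+'.png',im[:,:,::-1])
    return im
def ray(cam,px):
    c=imaging.get_calibration(cam);P=np.array(c['pose'])
    d=P[:3,:3]@np.array([(px[0]-c['cx'])/c['fx'],-(px[1]-c['cy'])/c['fy'],-1.])
    return P[:3,3],d
def at_z(cam,px,z):
    o,d=ray(cam,px);return o+d*(z-o[2])/d[2]
def proj(cam,p):
    c=imaging.get_calibration(cam);P=np.array(c['pose'])
    q=P[:3,:3].T@(np.array(p,float)-P[:3,3]);return np.array([c['cx']+c['fx']*q[0]/-q[2],c['cy']-c['fy']*q[1]/-q[2]])
E
python3 - <<'E'
from h import *
for c in('top','side'):
    snap(c,c+'0');k=imaging.get_calibration(c);print({a:(np.round(b,3).tolist() if a=='pose' else b) for a,b in k.items()})
Z=dict(heat_top=84,warmer=0,mat=0,rail=0,hook1=159,pot1=0,pot2=0,pot3=0,pot4=0,basket1_bar=125,basket1=0,carton=0,tubs=0,sauce=0)
for l in Z:
    z=Z[l]+(50 if l[:3]=='pot' else 8 if l[:6]=='basket' else 0)
    for c in('top','side'):
        for r in finder.spot_point(c,l)[:4]:
            if r['conf']>.25: print(l,c,round(r['conf'],2),np.round(r['centre'],1),at_z(c,r['centre'],z).round(0))
print(read_state())
E
```

```text
{'fx': 560.2289686363533, 'fy': 560.2289686363533, 'cx': 319.41287070984407, 'cy': 241.42683252964733, 'pose': [[-0.01, 0.997, -0.082, 481.141], [-1.0, -0.01, 0.007, 20.206], [0.006, 0.082, 0.997, 1280.485], [0.0, 0.0, 0.0, 1.0]]}
{'fx': 436.419058859438, 'fy': 436.419058859438, 'cx': 322.0482153381838, 'cy': 238.51260618860607, 'pose': [[-0.898, 0.242, -0.368, 214.518], [-0.44, -0.529, 0.725, 743.949], [-0.02, 0.813, 0.582, 721.806], [0.0, 0.0, 0.0, 1.0]]}
heat_top top 0.63 [473.2 326.3] [ 396. -313.   84.]
heat_top side 0.43 [435.9 206.2] [ 398. -321.   84.]
warmer top 0.8 [439.6 256.7] [ 549. -264.    0.]
warmer side 0.51 [370.7 287.1] [473. -22.   0.]
mat top 0.88 [326.2 264. ] [535.  -4.   0.]
mat top 0.59 [424.1 228.9] [ 613. -230.    0.]
mat side 0.91 [346.  286.4] [529.   1.   0.]
rail top 0.6 [202.1 252.7] [563. 279.   0.]
rail top 0.33 [156.2 267.3] [531. 384.   0.]
rail side 0.86 [276.4 360.9] [567. 269.  -0.]
rail side 0.54 [385.3 227.2] [ 528. -285.    0.]
hook1 top 0.97 [219.4 269. ] [520. 213. 159.]
hook1 top 0.85 [156.  267.4] [525. 339. 159.]
hook1 side 0.6 [309.2 29
[... 2052 characters left out ...]
e_s': 1.5, 'joint_pos': array([-1.38139911e+00,  3.12910395e-01,  1.49771845e+00, -1.53030241e-05,
        1.33103207e+00, -2.23384474e-01]), 'qvel': array([-1.02296894e-05,  7.27415573e-04, -2.12551199e-03, -2.06046774e-03,
       -1.08187437e-03,  9.75696240e-04]), 'tau': array([-1.02715312e-04, -4.02111197e+01, -2.52415931e+01,  6.94756815e-02,
        3.19708034e-02, -1.17675572e-05]), 'ee_pos': array([ 210.59953848, -480.89838519,  238.70790315]), 'ee_rot': array([-3.14152280e+00, -6.26134982e-07,  4.12785326e-01]), 'force': array([-0.65381701, -0.04412311, -0.03911769]), 'ft_torque': array([-0.05136751, -0.02997014,  0.01504901]), 'grasp_force': 0.0, 'gripper_width': 88.13508237094157}
```

View pics/top0.png

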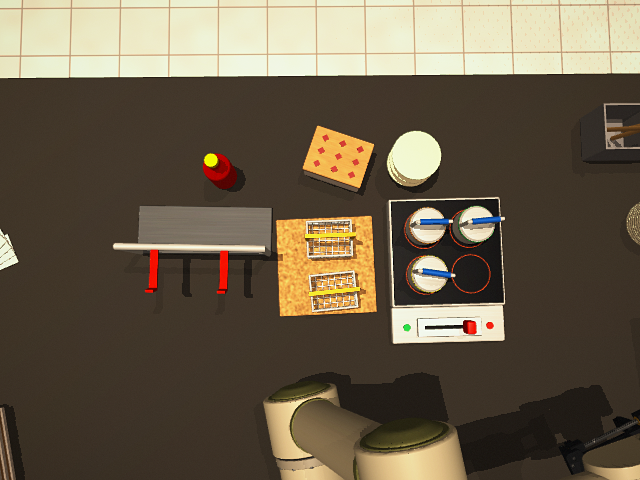

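View pics/side0.png

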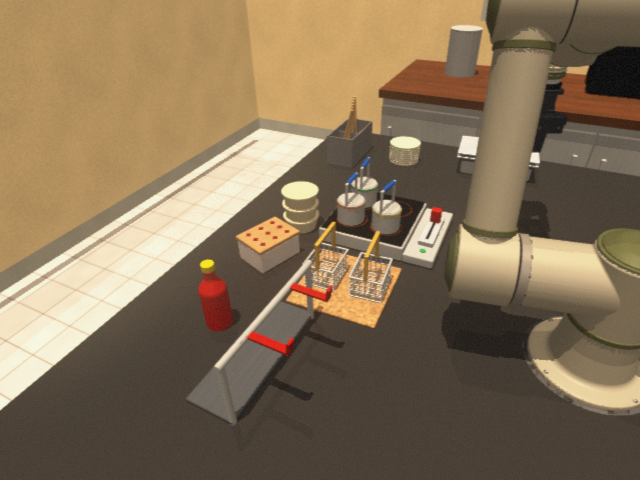

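The top view shows three pots on the warmer (handles near (430,222), (482,219) and (435,273)), two baskets on the mat with bars at (330,237) and (334,292), the selector at (470,326), and red hooks at (152,270) and (223,270). The side view agrees. Next I'll refine these positions by colour.

```bash
cat >> h.py <<'E'
def bars(cam,col,z,amin=60):
    im=snap(cam);hsv=cv2.cvtColor(im,cv2.COLOR_RGB2HSV)
    lo,hi={'blue':((105,150,80),(125,255,255)),'brass':((21,170,120),(32,255,255)),'red':((0,200,120),(6,255,255)),'green':((50,120,80),(75,255,255))}[col]
    m=cv2.inRange(hsv,lo,hi);m=cv2.morphologyEx(m,cv2.MORPH_CLOSE,np.ones((3,3)))
    n,L,S,C=cv2.connectedComponentsWithStats(m);out=[]
    for i in range(1,n):
        if S[i,4]<amin: continue
        ys,xs=np.nonzero(L==i);p=np.array([at_z(cam,(x,y),z)[:2] for x,y in zip(xs,ys)])
        (cx,cy),sz,_=r=cv2.minAreaRect(p.astype(np.float32))
        b=cv2.boxPoints(r);e=max((b[1]-b[0],b[2]-b[1]),key=np.linalg.norm);e=e if e[1]>0 else -e
        ang=np.arctan2(-e[0],e[1])
        out.append((np.array([cx,cy]),ang,sorted(sz)[::-1],C[i]));print(cam,col,'xy',np.round([cx,cy],1),'yaw(y axis) %.3f'%ang,'size',np.round(sorted(sz)[::-1]),'px',C[i].round(0),S[i,4])
    return out
def go(x,y,z,yaw):
    s=read_state();from scipy.spatial.transform import Rotation as R
    R0=R.from_euler('xyz',s['ee_rot']);R1=R.from_euler('xyz',[np.pi,0,yaw])
    print('t',s['time_s'],'at',s['ee_pos'].round(1),s['ee_rot'].round(3),'w %.1f g %.1f'%(s['gripper_width'],s['grasp_force']),'F',s['force'].round(1))
    print(' first turn',(R0.inv()*R1).as_rotvec().round(3),'then shift cm',(R1.inv().apply(np.array([x,y,z])-s['ee_pos'])/10).round(2))
E
python3 - <<'E'
from h import *
bars('top','blue',181);bars('top','brass',137);bars('top','red',84);bars('top','green',44,10)
bars('side','blue',175,20);bars('side','brass',133,30);bars('side','red',159)
go(398,-318,140,0)
E
```

```text
top blue xy [ 611.3 -318.2] yaw(y axis) 0.086 size [56. 11.] px [486. 220.] 151
top blue xy [ 608.8 -214.8] yaw(y axis) -0.010 size [55. 10.] px [434. 221.] 150
top blue xy [ 507.7 -216.8] yaw(y axis) -0.159 size [55. 11.] px [437. 273.] 155
top brass xy [747.6 235.6] yaw(y axis) -0.795 size [27. 26.] px [210. 160.] 150
top brass xy [590.9  -9.9] yaw(y axis) 0.030 size [103.  13.] px [330. 235.] 207
top brass xy [473.9 -16.7] yaw(y axis) 0.092 size [103.   8.] px [334. 291.] 209
top red xy [742.3 231.8] yaw(y axis) 0.648 size [58. 52.] px [218. 169.] 377
top red xy [519.8 367.3] yaw(y axis) 1.461 size [91. 22.] px [153. 271.] 334
top red xy [516.2 217.8] yaw(y axis) 1.500 size [90. 19.] px [223. 272.] 339
top red xy [ 394.3 -307.9] yaw(y axis) 1.539 size [25. 17.] px [471. 327.] 112
top green xy [ 392.5 -177.6] yaw(y axis) 0.447 size [14. 14.] px [407. 327.] 39
side blue xy [ 613.4 -327.4] yaw(y axis) 0.097 size [48.  9.] px [365. 162.] 25
side blue xy [ 611.  -222.4] yaw(y axis) -0.032 size [44.  7.] px [352. 178.] 29
side blue xy [ 508.  -223.7] yaw(y axis) -0.163 size [49. 11.] px [389. 185.] 39
side brass xy [591.5 -12.6] yaw(y axis) 0.040 size [95.  5.] px [323. 235.] 42
side brass xy [475.5 -19.3] yaw(y axis) 0.095 size [98.  5.] px [372. 244.] 56
side brass xy [769.4 202.8] yaw(y axis) 0.680 size [47. 28.] px [207. 266.] 153
side red xy [672.4 312.4] yaw(y axis) 0.502 size [134.  51.] px [211. 299.] 717
side red xy [519.  199.3] yaw(y axis) -1.491 size [74. 40.] px [311. 291.] 244
side red xy [522.8 342.5] yaw(y axis) -1.468 size [74. 34.] px [270. 342.] 352
t 1.85 at [ 210.6 -480.9  238.7] [ 3.142 -0.     0.413] w 88.1 g 0.0 F [-0.3  0.5 -0.8]
 first turn [-0.    -0.     0.413] then shift cm [ 18.74 -16.29   9.87]
```

Emit:
send_rows(increments=[{"translation": [0,0,0],"turn": [0,0,0.14]},{"translation": [0,0,0],"turn": [0,0,0.14]},{"translation": [0,0,0],"turn": [0,0,0.133]},{"translation": [3.7,-3.4,0],"turn": [0,0,0]},{"translation": [3.7,-3.4,0],"turn": [0,0,0]}], gripper=6, squeeze=20)

```text
time_s: 2.35
ee_pos: [284.5, -412.7, 238.5]
ee_rot: [-3.141, -0.0, -0.003]
force: [1.0, -0.7, 0.3]
gripper_width: 59.7
grasp_force: 0.0
```

Emit:
send_rows(increments=[{"translation": [3.7,-3.4,0],"turn": [0,0,0]},{"translation": [3.7,-3.4,0],"turn": [0,0,0]},{"translation": [3.7,-3.3,3],"turn": [0,0,0]},{"translation": [0,0,4],"turn": [0,0,0]},{"translation": [0,0,3],"turn": [0,0,0]}])

```text
time_s: 2.85
ee_pos: [390.4, -315.7, 141.2]
ee_rot: [-3.141, 0.0, 0.002]
force: [-0.6, -0.8, 0.6]
gripper_width: 60.0
grasp_force: 0.0
```

```bash
python3 - <<'E'
from h import *
go(396,-312,58,0)
bars('top','red',159); bars('top','red',84)
for c in('top','side'):
    snap(c,c+'1')
    for l in('heat_top',):
        for r in finder.spot_point(c,l)[:2]: print(l,c,round(r['conf'],2),at_z(c,r['centre'],84).round(0))
E
```

```text
t 2.85 at [ 390.4 -315.7  141.2] [-3.141e+00  0.000e+00  2.000e-03] w 60.0 g 0.0 F [-0.6 -0.8  0.6]
 first turn [-0.001  0.     0.002] then shift cm [ 0.56 -0.37  8.32]
top red xy [725.8 218.4] yaw(y axis) 0.648 size [54. 49.] px [218. 169.] 376
top red xy [517.3 345.6] yaw(y axis) 1.461 size [85. 21.] px [153. 271.] 334
top red xy [514.  205.4] yaw(y axis) 1.500 size [85. 18.] px [223. 272.] 339
top red xy [742.2 231.6] yaw(y axis) 0.648 size [58. 53.] px [218. 169.] 378
top red xy [519.8 367.3] yaw(y axis) 1.461 size [91. 22.] px [153. 271.] 334
top red xy [516.2 217.8] yaw(y axis) 1.500 size [90. 19.] px [223. 272.] 339
heat_top top 0.52 [ 612. -317.   84.]
heat_top top 0.35 [ 541. -247.   84.]
heat_top side 0.43 [ 391. -309.   84.]
```

Emit:
send_rows(increments=[{"translation": [0.4,-0.5,3.5],"turn": [0,0,0]},{"translation": [0,0,3],"turn": [0,0,0]},{"translation": [0,0,1.7],"turn": [0,0,0]},{"translation": [0,0,0],"turn": [0,0,0]}])

```text
time_s: 3.55
ee_pos: [393.5, -312.1, 60.4]
ee_rot: [-3.14, 0.001, -0.001]
force: [1.1, 0.6, 0.2]
gripper_width: 59.7
grasp_force: 0.0
```

Emit:
send_rows(increments=[{"translation": [0,0,0],"turn": [0,0,0]},{"translation": [0,0,0],"turn": [0,0,0]},{"translation": [0,0,0],"turn": [0,0,0]},{"translation": [0,0,0],"turn": [0,0,0]},{"translation": [0,0,0],"turn": [0,0,0]}], gripper=0, squeeze=12)

```text
time_s: 4.05
ee_pos: [393.9, -312.1, 61.2]
ee_rot: [3.142, -0.0, -0.0]
force: [0.2, 1.9, 1.8]
gripper_width: 22.2
grasp_force: 1.0
```

Emit:
send_rows(increments=[{"translation": [0,0,0],"turn": [0,0,0]},{"translation": [0,0,0],"turn": [0,0,0]},{"translation": [0,-1,0],"turn": [0,0,0]},{"translation": [0,-1,0],"turn": [0,0,0]},{"translation": [0,-1,0],"turn": [0,0,0]}])

```text
time_s: 4.55
ee_pos: [393.6, -281.7, 61.1]
ee_rot: [3.141, 0.0, 0.0]
force: [-5.2, -2.6, 6.2]
gripper_width: 19.8
grasp_force: 12.0
```

Emit:
send_rows(increments=[{"translation": [0,-1.2,0],"turn": [0,0,0]},{"translation": [0,-1,0],"turn": [0,0,0]},{"translation": [0,-0.8,0],"turn": [0,0,0]},{"translation": [0,0,0],"turn": [0,0,0]}])

```text
time_s: 4.95
ee_pos: [393.1, -250.6, 61.1]
ee_rot: [-3.141, 0.002, 0.001]
force: [-5.7, 1.6, 9.6]
gripper_width: 19.8
grasp_force: 12.0
```

Emit:
send_rows(increments=[{"translation": [0,-0.8,0],"turn": [0,0,0]},{"translation": [0,-0.7,0],"turn": [0,0,0]},{"translation": [0,-0.5,0],"turn": [0,0,0]},{"translation": [0,0,0],"turn": [0,0,0]}])

```text
time_s: 5.35
ee_pos: [392.8, -230.9, 61.1]
ee_rot: [-3.141, 0.002, 0.001]
force: [-8.3, 1.3, 11.4]
gripper_width: 20.2
grasp_force: 12.0
```

Emit:
send_rows(increments=[{"translation": [0,-0.4,0],"turn": [0,0,0]},{"translation": [0,-0.3,0],"turn": [0,0,0]},{"translation": [0,0,0],"turn": [0,0,0]}])

```text
time_s: 5.65
ee_pos: [392.9, -225.8, 61.2]
ee_rot: [3.139, 0.002, 0.001]
force: [-11.3, -11.0, 6.3]
gripper_width: 20.1
grasp_force: 12.0
```

Emit:
send_rows(increments=[{"translation": [0,-0.3,0],"turn": [0,0,0]},{"translation": [0,-0.2,0],"turn": [0,0,0]},{"translation": [0,0,0],"turn": [0,0,0]},{"translation": [0,0,0],"turn": [0,0,0]}])

```text
time_s: 6.05
ee_pos: [393.0, -223.1, 61.2]
ee_rot: [3.135, 0.001, 0.001]
force: [-13.6, -24.0, -1.6]
gripper_width: 24.7
grasp_force: 12.0
```

```bash
python3 - <<'E'
from h import *
go(396,-212,58,0)
snap('top')
for l in('warmer','mat'):
  r=finder.trace('top',l)[0]; m=r['pixels'].astype(np.uint8)
  ys,xs=np.nonzero(m); z=30 if l=='warmer' else 8
  p=np.array([at_z('top',q,z)[:2] for q in zip(xs,ys)],np.float32); print(l,cv2.minAreaRect(p))
E
```

```text
t 6.05 at [ 393.  -223.1   61.2] [3.135e+00 1.000e-03 1.000e-03] w 24.7 g 12.0 F [-13.6 -24.   -1.6]
 first turn [0.007 0.001 0.001] then shift cm [ 0.3  -1.11  0.32]Traceback (most recent call last):
  File "<stdin>", line 7, in <module>
  File "h.py", line 12, in at_z
    o,d=ray(cam,px);return o+d*(z-o[2])/d[2]
        ~~~^^^^^^^^
  File "h.py", line 8, in ray
    c=imaging.get_calibration(cam);P=np.array(c['pose'])
ValueError: time passes only in moves, steps and waits
```

Emit:
send_rows(increments=[{"translation": [0,0.4,0],"turn": [0,0,0]},{"translation": [0,0,0],"turn": [0,0,0]},{"translation": [0,0,0],"turn": [0,0,0]},{"translation": [0,0,-2],"turn": [0,0,0]},{"translation": [0,0,-4],"turn": [0,0,0]}], gripper=6)

```text
time_s: 6.65
ee_pos: [392.8, -222.5, 119.6]
ee_rot: [-3.137, 0.004, 0.0]
force: [0.1, -1.1, 0.2]
gripper_width: 59.5
grasp_force: 0.0
```

Emit:
send_rows(increments=[{"translation": [-4,0,-4],"turn": [0,0,0]},{"translation": [-5,0,-4],"turn": [0,0,0]},{"translation": [-4,0,-4],"turn": [0,0,0]},{"translation": [0,0,-3],"turn": [0,0,0]},{"translation": [0,0,0],"turn": [0,0,0]}])

```text
time_s: 7.15
ee_pos: [284.4, -224.8, 255.9]
ee_rot: [3.136, -0.004, -0.001]
force: [0.6, -0.4, -0.7]
gripper_width: 59.9
grasp_force: 0.0
```

```bash
python3 - <<'E'
from h import *
go(591,20,200,1.571)
im=snap('top');cv2.imwrite('pics/c2.png',cv2.resize(im[180:360,260:520],None,fx=3,fy=3)[:,:,::-1])
bars('top','red',84)
M={}
for l in('warmer','mat'):
  r=finder.trace('top',l)[0]; M[l]=cv2.minAreaRect(np.argwhere(r['pixels'])[:,::-1].astype(np.float32)),r['conf']
for l in M:
  b=cv2.boxPoints(M[l][0]);print(l,M[l]);print(np.array([at_z('top',q,8 if l=='mat' else 40)[:2] for q in b]).round(1).tolist())
E
```

```text
t 7.15 at [ 284.4 -224.8  255.9] [ 3.136e+00 -4.000e-03 -1.000e-03] w 59.9 g 0.0 F [ 0.6 -0.4 -0.7]
 first turn [ 8.000e-03  1.000e-03 -1.572e+00] then shift cm [24.47 30.66  5.59]
top red xy [742.2 231.6] yaw(y axis) 0.648 size [58. 53.] px [218. 169.] 381
top red xy [519.8 367.3] yaw(y axis) 1.461 size [91. 22.] px [153. 271.] 334
top red xy [516.2 217.8] yaw(y axis) 1.500 size [90. 19.] px [223. 272.] 339
top red xy [ 393.1 -226.1] yaw(y axis) 1.560 size [25. 19.] px [432. 328.] 112
warmer (((445.81610107421875, 269.7186279296875), (146.0843048095703, 116.18333435058594), 87.79740142822266), 0.86)
[[677.0, -136.4], [684.6, -397.1], [361.0, -397.4], [354.1, -142.2]]
mat (((325.84332275390625, 265.4996643066406), (98.61030578613281, 98.69458770751953), 87.92996978759766), 0.55)
[[640.5, 112.5], [646.5, -113.2], [422.4, -117.1], [416.9, 105.4]]
```

View pics/c2.png

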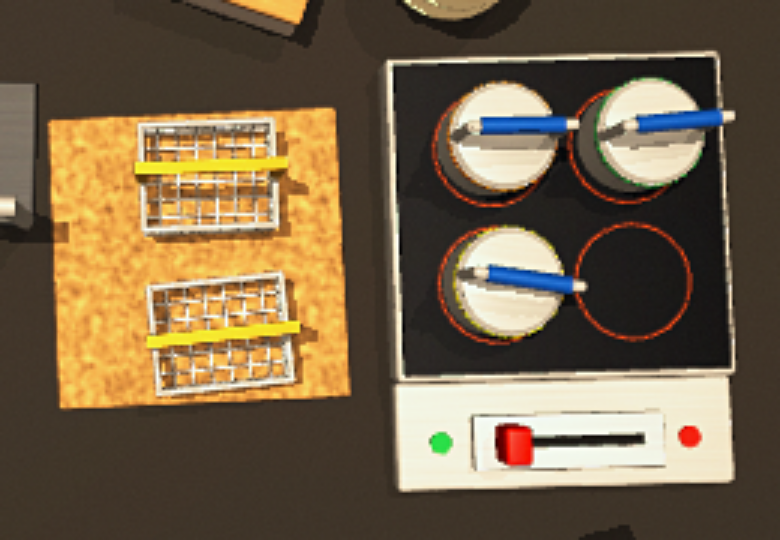

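Emit:
send_rows(increments=[{"translation": [0,0,0],"turn": [0,0,-0.14]},{"translation": [0,0,0],"turn": [0,0,-0.14]},{"translation": [0,0,0],"turn": [0,0,-0.14]},{"translation": [0,0,0],"turn": [0,0,-0.14]},{"translation": [0,0,0],"turn": [0,0,-0.14]}], gripper=4)

```text
time_s: 7.85
ee_pos: [284.2, -223.6, 251.5]
ee_rot: [-3.139, -0.0, 0.706]
force: [-1.1, 0.8, -0.5]
gripper_width: 40.3
grasp_force: 0.0
```

Emit:
send_rows(increments=[{"translation": [0,0,0],"turn": [0,0,-0.14]},{"translation": [0,0,0],"turn": [0,0,-0.14]},{"translation": [0,0,0],"turn": [0,0,-0.14]},{"translation": [0,0,0],"turn": [0,0,-0.14]},{"translation": [0,0,0],"turn": [0,0,-0.14]}])

```text
time_s: 8.35
ee_pos: [284.2, -223.6, 251.5]
ee_rot: [-3.14, -0.002, 1.406]
force: [0.6, 0.5, 0.3]
gripper_width: 40.4
grasp_force: 0.0
```

Emit:
send_rows(increments=[{"translation": [0,0,0],"turn": [0,0,-0.13]},{"translation": [0,0,0],"turn": [0,0,-0.132]},{"translation": [3.6,3.5,0],"turn": [0,0,0]},{"translation": [3.6,3.5,0],"turn": [0,0,0]},{"translation": [3.6,3.5,0],"turn": [0,0,0]}])

```text
time_s: 8.85
ee_pos: [379.1, -105.6, 251.6]
ee_rot: [-3.14, -0.001, 1.661]
force: [1.3, -1.5, 1.2]
gripper_width: 39.8
grasp_force: 0.0
```

Emit:
send_rows(increments=[{"translation": [3.6,3.5,0],"turn": [0,0,0]},{"translation": [3.6,3.5,2],"turn": [0,0,0]},{"translation": [3.6,3.3,3],"turn": [0,0,0]},{"translation": [0,0,3],"turn": [0,0,0]},{"translation": [0,0,0],"turn": [0,0,0]}])

```text
time_s: 9.35
ee_pos: [463.0, 3.1, 173.7]
ee_rot: [-3.132, -0.003, 1.665]
force: [-0.0, -0.2, 1.5]
gripper_width: 39.7
grasp_force: 0.0
```

```bash
python3 - <<'E'
from h import *
go(471.7,12,112,1.663)
bars('side','brass',133,30)
E
```

```text
t 9.35 at [463.    3.1 173.7] [-3.132e+00 -3.000e-03  1.665e+00] w 39.7 g 0.0 F [-0.  -0.2  1.5]
 first turn [-0.009 -0.003  0.002] then shift cm [0.81 0.95 6.17]
side brass xy [ 5.91e+02 -3.00e-01] yaw(y axis) 0.040 size [70.  5.] px [322. 237.] 36
side brass xy [768.4 201.8] yaw(y axis) 0.868 size [46. 28.] px [207. 266.] 150
```

Emit:
send_rows(increments=[{"translation": [0.8,0.9,1],"turn": [-0.007,0,0]},{"translation": [0,0,2.5],"turn": [0,0,0]},{"translation": [0,0,2],"turn": [0,0,0]},{"translation": [0,0,0],"turn": [0,0,0]}])

```text
time_s: 9.8
ee_pos: [473.0, 10.2, 121.9]
ee_rot: [3.137, -0.001, 1.661]
force: [-1.0, 0.2, 0.1]
gripper_width: 40.2
grasp_force: 0.0
```

```bash
python3 - <<'E'
from h import *
go(471.7,12,112,1.663)
im=snap('side');cv2.imwrite('pics/s3.png',cv2.resize(im[180:330,280:480],None,fx=4,fy=4)[:,:,::-1])
E
```

```text
t 9.8 at [473.   10.2 121.9] [ 3.137e+00 -1.000e-03  1.661e+00] w 40.2 g 0.0 F [-1.   0.2  0.1]
 first turn [ 0.005 -0.001 -0.002] then shift cm [ 0.19 -0.11  0.99]
```

View pics/s3.png

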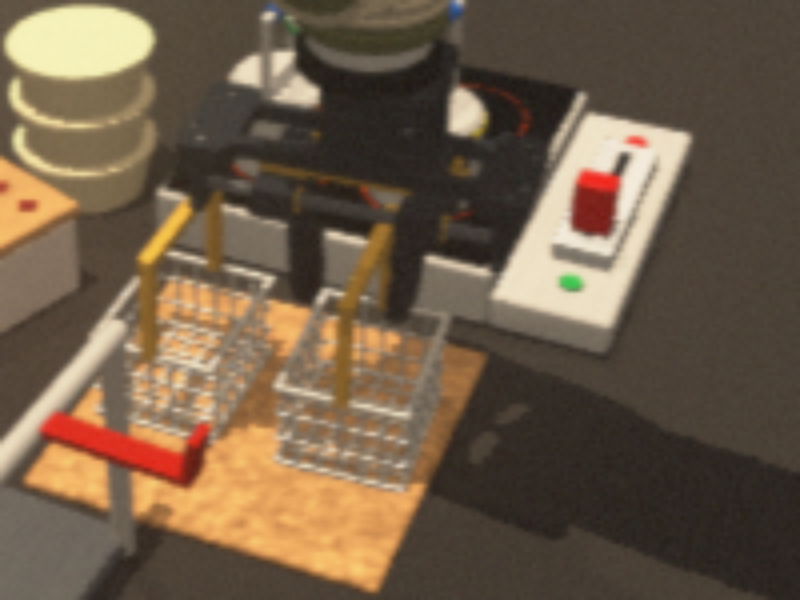

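The fingers straddle the front basket's bar (crop ~(375,240)), and the selector is at the green end. Next I'll grip.

Emit:
send_rows(increments=[{"translation": [0.2,0,0.9],"turn": [0,0,0]},{"translation": [0,0,0],"turn": [0,0,0]}])

```text
time_s: 10.05
ee_pos: [473.5, 12.3, 114.2]
ee_rot: [3.134, 0.0, 1.662]
force: [0.4, 0.2, -0.2]
gripper_width: 40.1
grasp_force: 0.0
```

Emit:
send_rows(increments=[{"translation": [0,0,0],"turn": [0,0,0]},{"translation": [0,0,0],"turn": [0,0,0]},{"translation": [0,0,0],"turn": [0,0,0]},{"translation": [0,0,0],"turn": [0,0,0]},{"translation": [0,0,0],"turn": [0,0,0]}], gripper=0, squeeze=40)

```text
time_s: 10.55
ee_pos: [473.3, 12.2, 114.2]
ee_rot: [3.135, -0.0, 1.662]
force: [-0.3, -0.3, 1.2]
gripper_width: 8.0
grasp_force: 40.0
```

Emit:
send_rows(increments=[{"translation": [0,0,0],"turn": [0,0,0]},{"translation": [0,0,-1.5],"turn": [0,0,0]},{"translation": [0,0,-2.5],"turn": [0,0,0]},{"translation": [0,0,-3],"turn": [0,0,0]},{"translation": [0,0,0],"turn": [0,0,0]}])

```text
time_s: 11.05
ee_pos: [474.3, 11.9, 187.1]
ee_rot: [3.129, 0.002, 1.662]
force: [0.1, -0.5, -1.1]
gripper_width: 8.0
grasp_force: 40.0
```

```bash
python3 - <<'E'
from h import *
go(415,200,185,1.547)
bars('side','brass',207,30)
E
```

```text
t 11.05 at [474.3  11.9 187.1] [3.129e+00 2.000e-03 1.662e+00] w 8.0 g 40.0 F [ 0.1 -0.5 -1.1]
 first turn [0.013 0.001 0.115] then shift cm [18.67 -6.38  0.21]
side brass xy [543.   84.6] yaw(y axis) 0.026 size [78.  6.] px [323. 235.] 42
side brass xy [698.7 269.8] yaw(y axis) 0.902 size [40. 24.] px [207. 265.] 149
```

Emit:
send_rows(increments=[{"translation": [0,0,0],"turn": [0.013,0,0.115]},{"translation": [3,-3.4,0],"turn": [0,0,0]},{"translation": [4,-3.4,0],"turn": [0,0,0]},{"translation": [4.2,0,0],"turn": [0,0,0]},{"translation": [4.2,0,0],"turn": [0,0,0]}])

```text
time_s: 11.6
ee_pos: [408.9, 167.1, 183.4]
ee_rot: [-3.134, 0.0, 1.546]
force: [1.5, -0.5, -1.6]
gripper_width: 8.3
grasp_force: 40.0
```

Emit:
send_rows(increments=[{"translation": [4.2,0,0],"turn": [0,0,0]},{"translation": [4.2,0,0],"turn": [0,0,0]},{"translation": [4.2,0,0],"turn": [0,0,0]},{"translation": [4.2,0,0],"turn": [0,0,0]},{"translation": [3.8,0,0],"turn": [0,0,0]}])

```text
time_s: 12.1
ee_pos: [414.3, 373.4, 182.7]
ee_rot: [-3.133, 0.001, 1.547]
force: [0.4, -1.8, -0.8]
gripper_width: 8.2
grasp_force: 40.0
```

```bash
python3 - <<'E'
from h import *
go(512,375,187,1.547)
snap('side','s4');
bars('top','brass',211,30)
E
```

```text
t 12.1 at [414.3 373.4 182.7] [-3.133e+00  1.000e-03  1.547e+00] w 8.2 g 40.0 F [ 0.4 -1.8 -0.8]
 first turn [-0.008  0.001  0.   ] then shift cm [ 0.39  9.77 -0.43]
top brass xy [730.4 221.7] yaw(y axis) -0.795 size [25. 25.] px [210. 160.] 150
top brass xy [583.8  -7.9] yaw(y axis) 0.030 size [96. 12.] px [330. 235.] 207
```

View pics/s4.png

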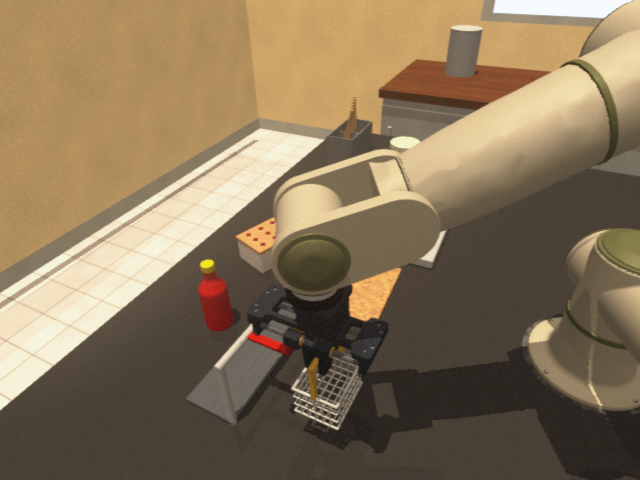

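Emit:
send_rows(increments=[{"translation": [0,2.5,-0.5],"turn": [0,0,0]},{"translation": [0.2,2.5,0],"turn": [0,0,0]},{"translation": [0,2.5,0],"turn": [0,0,0]},{"translation": [0,2.2,0],"turn": [0,0,0]},{"translation": [0,0,0],"turn": [0,0,0]}])

```text
time_s: 12.7
ee_pos: [513.8, 369.9, 186.7]
ee_rot: [-3.134, 0.001, 1.545]
force: [-1.2, -0.3, -2.1]
gripper_width: 8.0
grasp_force: 40.1
```

```bash
python3 - <<'E'
from h import *
go(512,375,146,1.547)
im=snap('side');cv2.imwrite('pics/s5.png',cv2.resize(im[230:430,160:400],None,fx=3,fy=3)[:,:,::-1])
E
```

```text
t 12.7 at [513.8 369.9 186.7] [-3.134e+00  1.000e-03  1.545e+00] w 8.0 g 40.1 F [-1.2 -0.3 -2.1]
 first turn [-0.008  0.001 -0.002] then shift cm [ 0.51 -0.19  4.07]
```

View pics/s5.png

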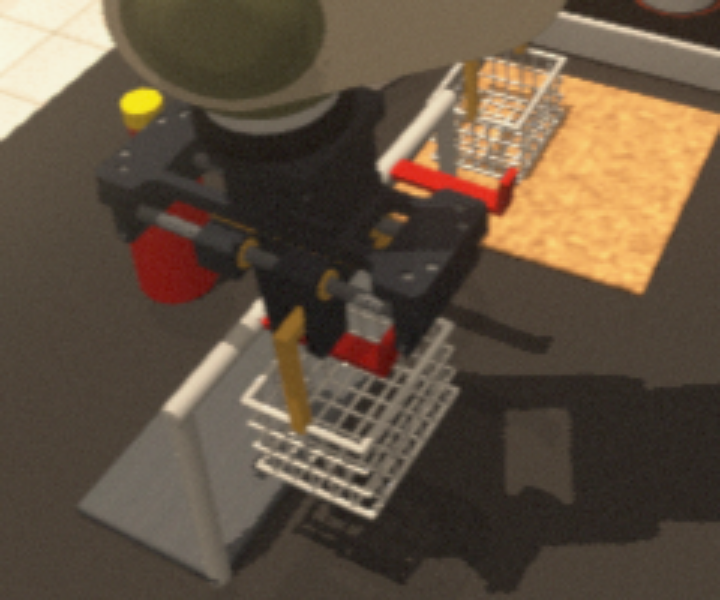

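The basket hangs over the far hook (crop ~(370,350)), with the hook passing between the finger and the far leg. Next I'll lower it.

Emit:
send_rows(increments=[{"translation": [0.4,0,1.2],"turn": [0,0,0]},{"translation": [0,0,1.2],"turn": [0,0,0]},{"translation": [0,0,0.8],"turn": [0,0,0]},{"translation": [0,0,0],"turn": [0,0,0]}])

```text
time_s: 13.15
ee_pos: [511.0, 375.2, 155.1]
ee_rot: [-3.133, 0.001, 1.547]
force: [-0.4, 0.4, -0.8]
gripper_width: 8.3
grasp_force: 40.0
```

Emit:
send_rows(increments=[{"translation": [0,0,0.4],"turn": [0,0,0]},{"translation": [0,0,0.3],"turn": [0,0,0]},{"translation": [0,0,0],"turn": [0,0,0]}])

```text
time_s: 13.45
ee_pos: [511.9, 375.3, 149.7]
ee_rot: [-3.135, 0.0, 1.547]
force: [-1.3, -0.2, -2.0]
gripper_width: 8.3
grasp_force: 40.0
```

Emit:
send_rows(increments=[{"translation": [0,0,0.3],"turn": [0,0,0]},{"translation": [0,0,0.2],"turn": [0,0,0]},{"translation": [0,0,0.0],"turn": [0,0,0]}])

```text
time_s: 13.75
ee_pos: [511.9, 375.3, 144.7]
ee_rot: [-3.135, 0.0, 1.547]
force: [-0.4, 0.3, -1.7]
gripper_width: 8.0
grasp_force: 40.0
```

Emit:
send_rows(increments=[{"translation": [0,0,0.2],"turn": [0,0,0]},{"translation": [0,0,0],"turn": [0,0,0]}])

```text
time_s: 13.95
ee_pos: [512.2, 375.5, 143.7]
ee_rot: [-3.137, -0.0, 1.547]
force: [-1.0, -0.8, 4.3]
gripper_width: 8.2
grasp_force: 40.0
```

Contact (Fz positive). Release slowly at a small opening, rise.

Emit:
send_rows(increments=[{"translation": [0,0,0],"turn": [0,0,0]},{"translation": [0,0,0],"turn": [0,0,0]},{"translation": [0,0,0],"turn": [0,0,0]}], gripper=2.4)

```text
time_s: 14.25
ee_pos: [512.0, 375.4, 142.8]
ee_rot: [-3.136, -0.0, 1.547]
force: [-0.3, -0.2, -0.3]
gripper_width: 23.9
grasp_force: 0.0
```

Emit:
send_rows(increments=[{"translation": [0,0,-1],"turn": [0,0,0]},{"translation": [0,0,-2],"turn": [0,0,0]},{"translation": [0,0,-3],"turn": [0,0,0]},{"translation": [0,0,-4],"turn": [0,0,0]},{"translation": [-2,-3,-3],"turn": [0,0,0]}])

```text
time_s: 14.75
ee_pos: [483.9, 356.6, 275.1]
ee_rot: [-3.138, -0.001, 1.546]
force: [0.6, -0.4, 0.5]
gripper_width: 23.8
grasp_force: 0.0
```

Emit:
send_rows(increments=[{"translation": [-4.5,0,0],"turn": [0,0,0]},{"translation": [-4.5,0,0],"turn": [0,0,0]},{"translation": [-4.5,0,0],"turn": [0,0,0]},{"translation": [-4.5,0,0],"turn": [0,0,0]},{"translation": [-4.5,0,0],"turn": [0,0,0]}], gripper=4)

```text
time_s: 15.25
ee_pos: [476.5, 129.5, 274.0]
ee_rot: [-3.137, -0.0, 1.547]
force: [1.7, 0.9, -0.3]
gripper_width: 40.0
grasp_force: 0.0
```

```bash
python3 - <<'E'
from h import *
go(593,-39,200,1.604)
im=snap('side');cv2.imwrite('pics/s6.png',cv2.resize(im[210:430,160:400],None,fx=2.5,fy=2.5)[:,:,::-1])
bars('top','brass',168,30);bars('side','brass',164,30);bars('top','blue',181)
E
```

```text
t 15.25 at [476.5 129.5 274. ] [-3.137 -0.     1.547] w 40.0 g 0.0 F [ 1.7  0.9 -0.3]
 first turn [-0.005 -0.    -0.057] then shift cm [-17.23  11.08   7.4 ]
top brass xy [740.4 229.8] yaw(y axis) -0.795 size [26. 26.] px [210. 160.] 150
top brass xy [588.  -9.] yaw(y axis) 0.030 size [100.  12.] px [330. 235.] 207
top brass xy [511.3 346.2] yaw(y axis) -0.010 size [103.   8.] px [151. 274.] 218
side brass xy [571.4  32.4] yaw(y axis) 0.040 size [79.  5.] px [322. 236.] 39
side brass xy [740.2 231.3] yaw(y axis) 0.680 size [44. 26.] px [207. 266.] 152
side brass xy [513.3 345.4] yaw(y axis) -0.031 size [101.   6.] px [270. 344.] 166
top blue xy [ 611.3 -318.2] yaw(y axis) 0.086 size [56. 11.] px [486. 220.] 151
top blue xy [ 608.8 -214.8] yaw(y axis) -0.010 size [55. 10.] px [434. 221.] 150
top blue xy [ 507.7 -216.8] yaw(y axis) -0.159 size [55. 11.] px [437. 273.] 155
```

View pics/s6.png

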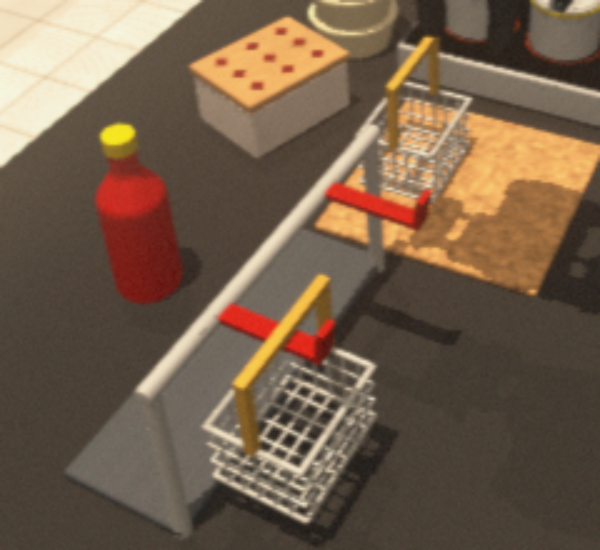

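Emit:
send_rows(increments=[{"translation": [0,0,0],"turn": [-0.005,0,-0.059]},{"translation": [-4.4,2.8,0],"turn": [0,0,0]},{"translation": [-4.4,2.8,0],"turn": [0,0,0]},{"translation": [-4.4,2.8,1],"turn": [0,0,0]},{"translation": [-4.4,2.7,2],"turn": [0,0,0]}])

```text
time_s: 15.95
ee_pos: [588.9, -30.8, 246.4]
ee_rot: [3.14, 0.0, 1.608]
force: [1.2, 0.6, 0.6]
gripper_width: 40.3
grasp_force: 0.0
```

Emit:
send_rows(increments=[{"translation": [0,0,3],"turn": [0,0,0]},{"translation": [0,0,3],"turn": [0,0,0]},{"translation": [0,0,0],"turn": [0,0,0]}])

```text
time_s: 16.25
ee_pos: [585.8, -29.0, 181.9]
ee_rot: [-3.134, -0.003, 1.607]
force: [-0.5, -0.5, 0.3]
gripper_width: 39.9
grasp_force: 0.0
```

```bash
python3 - <<'E'
from h import *
go(593,-41,113,1.606)
E
```

```text
t 16.25 at [585.8 -29.  181.9] [-3.134e+00 -3.000e-03  1.607e+00] w 39.9 g 0.0 F [-0.5 -0.5  0.3]
 first turn [-0.008 -0.003  0.001] then shift cm [-1.23  0.68  6.89]
```

Emit:
send_rows(increments=[{"translation": [-1.2,0.7,1],"turn": [-0.008,0,0]},{"translation": [0,0,2.5],"turn": [0,0,0]},{"translation": [0,0,2.4],"turn": [0,0,0]},{"translation": [0,0,0.6],"turn": [0,0,0]},{"translation": [0,0,0],"turn": [0,0,0]}])

```text
time_s: 16.75
ee_pos: [595.3, -42.4, 121.1]
ee_rot: [3.134, -0.0, 1.606]
force: [0.2, -0.5, 0.9]
gripper_width: 40.1
grasp_force: 0.0
```

```bash
python3 - <<'E'
from h import *
go(593,-41,113,1.606)
E
```

```text
t 16.75 at [595.3 -42.4 121.1] [ 3.134 -0.     1.606] w 40.1 g 0.0 F [ 0.2 -0.5  0.9]
 first turn [ 0.008 -0.     0.   ] then shift cm [ 0.15 -0.23  0.81]
```

Emit:
send_rows(increments=[{"translation": [0.1,-0.1,0.8],"turn": [0.008,0,0]},{"translation": [0,0,0],"turn": [0,0,0]}])

```text
time_s: 16.95
ee_pos: [594.0, -41.3, 112.7]
ee_rot: [-3.141, -0.0, 1.606]
force: [-0.1, 0.7, -0.5]
gripper_width: 39.9
grasp_force: 0.0
```

Emit:
send_rows(increments=[{"translation": [0,0,0],"turn": [0,0,0]},{"translation": [0,0,0],"turn": [0,0,0]},{"translation": [0,0,0],"turn": [0,0,0]},{"translation": [0,0,0],"turn": [0,0,0]},{"translation": [0,0,0],"turn": [0,0,0]}], gripper=0, squeeze=40)

```text
time_s: 17.45
ee_pos: [593.7, -41.4, 112.5]
ee_rot: [-3.141, -0.0, 1.606]
force: [-1.2, -0.3, 1.1]
gripper_width: 7.3
grasp_force: 40.1
```

Emit:
send_rows(increments=[{"translation": [0,0,0],"turn": [0,0,0]},{"translation": [0,0,-1.5],"turn": [0,0,0]},{"translation": [0,0,-3],"turn": [0,0,0]},{"translation": [0,0,-3],"turn": [0,0,0]},{"translation": [0,0,0],"turn": [0,0,0]}])

```text
time_s: 17.95
ee_pos: [595.3, -41.7, 191.3]
ee_rot: [3.136, 0.002, 1.606]
force: [0.4, -0.9, -1.0]
gripper_width: 7.6
grasp_force: 40.1
```

```bash
python3 - <<'E'
from h import *
go(415,177,185,1.547)
E
```

```text
t 17.95 at [595.3 -41.7 191.3] [3.136e+00 2.000e-03 1.606e+00] w 7.6 g 40.1 F [ 0.4 -0.9 -1. ]
 first turn [0.006 0.002 0.059] then shift cm [ 21.43 -18.55   0.63]
```

Emit:
send_rows(increments=[{"translation": [0,-3.5,0],"turn": [0.005,0,0.059]},{"translation": [0,-3.8,0],"turn": [0,0,0]},{"translation": [1,-3.8,0],"turn": [0,0,0]},{"translation": [2,-3.8,0],"turn": [0,0,0]},{"translation": [3,-3.6,0],"turn": [0,0,0]}])

```text
time_s: 18.45
ee_pos: [408.3, 21.1, 187.3]
ee_rot: [-3.134, -0.0, 1.545]
force: [0.9, 1.1, -0.3]
gripper_width: 7.6
grasp_force: 40.5
```

Emit:
send_rows(increments=[{"translation": [3.5,0,0],"turn": [0,0,0]},{"translation": [3.5,0,0],"turn": [0,0,0]},{"translation": [3.5,0,0],"turn": [0,0,0]},{"translation": [3.5,0,0],"turn": [0,0,0]},{"translation": [1.4,0,0],"turn": [0,0,0]}])

```text
time_s: 18.95
ee_pos: [413.2, 177.2, 187.4]
ee_rot: [-3.134, -0.0, 1.549]
force: [-0.3, -1.1, -1.5]
gripper_width: 7.4
grasp_force: 40.6
```

```bash
python3 - <<'E'
from h import *
go(509,177,185,1.547)
E
```

```text
t 18.95 at [413.2 177.2 187.4] [-3.134 -0.     1.549] w 7.4 g 40.6 F [-0.3 -1.1 -1.5]
 first turn [-0.008 -0.     0.002] then shift cm [0.21 9.58 0.24]
```

Emit:
send_rows(increments=[{"translation": [0,2.5,0],"turn": [-0.005,0,0]},{"translation": [0.1,2.5,0],"turn": [0,0,0]},{"translation": [0,2.5,0],"turn": [0,0,0]},{"translation": [0,2.0,0],"turn": [0,0,0]},{"translation": [0,0,0],"turn": [0,0,0]}])

```text
time_s: 19.45
ee_pos: [510.1, 173.3, 186.7]
ee_rot: [-3.139, 0.0, 1.546]
force: [-0.8, -1.1, -1.1]
gripper_width: 7.3
grasp_force: 41.0
```

```bash
python3 - <<'E'
from h import *
go(509,177,145,1.547)
im=snap('side');cv2.imwrite('pics/s7.png',cv2.resize(im[210:390,200:440],None,fx=3,fy=3)[:,:,::-1])
E
```

```text
t 19.45 at [510.1 173.3 186.7] [-3.139  0.     1.546] w 7.3 g 41.0 F [-0.8 -1.1 -1.1]
 first turn [-0.002  0.    -0.001] then shift cm [ 0.37 -0.12  4.17]
```

View pics/s7.png

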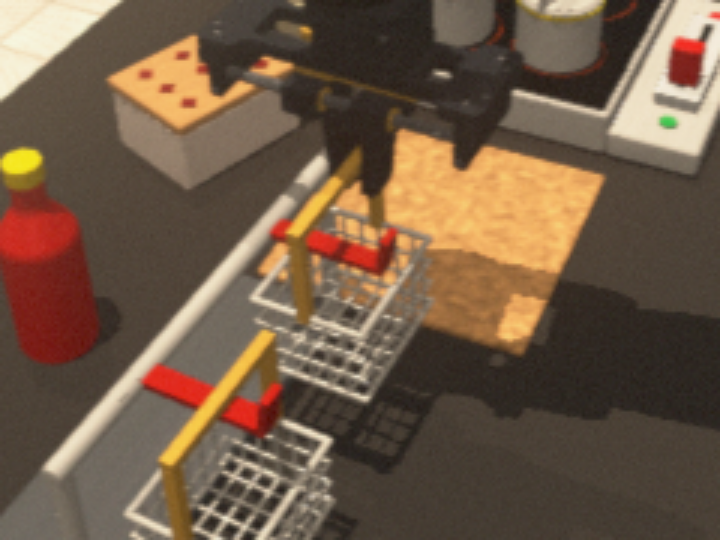

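The second basket's bar straddles the near hook (crop ~(340,240)), with the hook between the legs. Next I'll lower it.

Emit:
send_rows(increments=[{"translation": [0.3,0,1.2],"turn": [0,0,0]},{"translation": [0,0,1.2],"turn": [0,0,0]},{"translation": [0,0,0.8],"turn": [0,0,0]},{"translation": [0,0,0.6],"turn": [0,0,0]},{"translation": [0,0,0],"turn": [0,0,0]}])

```text
time_s: 20.0
ee_pos: [508.5, 176.6, 149.3]
ee_rot: [-3.139, 0.0, 1.547]
force: [-0.3, -0.1, -2.3]
gripper_width: 7.3
grasp_force: 40.7
```

Emit:
send_rows(increments=[{"translation": [0,0,0.3],"turn": [0,0,0]},{"translation": [0,0,0.2],"turn": [0,0,0]},{"translation": [0,0,0],"turn": [0,0,0]}])

```text
time_s: 20.3
ee_pos: [509.1, 176.6, 145.1]
ee_rot: [-3.141, -0.0, 1.547]
force: [-0.2, 0.4, -1.2]
gripper_width: 7.5
grasp_force: 40.7
```

Emit:
send_rows(increments=[{"translation": [0,0,0.2],"turn": [0,0,0]},{"translation": [0,0,0],"turn": [0,0,0]}])

```text
time_s: 20.5
ee_pos: [509.0, 176.7, 143.1]
ee_rot: [-3.14, -0.0, 1.547]
force: [0.5, -0.5, -1.6]
gripper_width: 7.3
grasp_force: 40.7
```

Emit:
send_rows(increments=[{"translation": [0,0,0.2],"turn": [0,0,0]},{"translation": [0,0,0],"turn": [0,0,0]}])

```text
time_s: 20.7
ee_pos: [509.3, 176.7, 141.6]
ee_rot: [-3.141, -0.0, 1.547]
force: [-1.3, -1.1, 3.5]
gripper_width: 7.2
grasp_force: 40.3
```

Emit:
send_rows(increments=[{"translation": [0,0,0],"turn": [0,0,0]},{"translation": [0,0,0],"turn": [0,0,0]},{"translation": [0,0,0],"turn": [0,0,0]}], gripper=2.4)

```text
time_s: 21.0
ee_pos: [509.0, 176.7, 141.1]
ee_rot: [-3.14, -0.0, 1.547]
force: [0.1, 0.6, -0.2]
gripper_width: 23.7
grasp_force: 0.0
```

Emit:
send_rows(increments=[{"translation": [0,0,-1],"turn": [0,0,0]},{"translation": [0,0,-2],"turn": [0,0,0]},{"translation": [0,0,-3],"turn": [0,0,0]},{"translation": [0,0,-4],"turn": [0,0,0]},{"translation": [-2,-1,-3],"turn": [0,0,0]}])

```text
time_s: 21.5
ee_pos: [499.1, 157.7, 274.0]
ee_rot: [3.14, -0.001, 1.549]
force: [0.7, -0.9, 0.4]
gripper_width: 23.8
grasp_force: 0.0
```

Emit:
send_rows(increments=[{"translation": [-4,0,0],"turn": [0,0,0.07]},{"translation": [-4,0,0],"turn": [0,0,0.066]},{"translation": [-4,0,0],"turn": [0,0,0]},{"translation": [-4,0,0],"turn": [0,0,0]},{"translation": [-4,0,0],"turn": [0,0,0]}], gripper=4)

```text
time_s: 22.0
ee_pos: [474.4, -42.8, 272.0]
ee_rot: [-3.142, 0.0, 1.411]
force: [0.0, -0.4, -0.5]
gripper_width: 39.9
grasp_force: 0.0
```

```bash
python3 - <<'E'
from h import *
bars('top','brass',168,30);bars('side','brass',164,30)
for r in bars('top','blue',181):
    a=r[1]; print(r[0]); go(r[0][0],r[0][1]-3,185,np.pi/2+a)
bars('side','blue',175,20)
E
```

```text
top brass xy [740.4 229.8] yaw(y axis) -0.795 size [26. 26.] px [210. 160.] 150
top brass xy [511.3 346.2] yaw(y axis) -0.010 size [103.   8.] px [151. 274.] 215
top brass xy [509.8 208.8] yaw(y axis) -0.010 size [101.   8.] px [220. 274.] 226
side brass xy [738.7 230.5] yaw(y axis) 0.902 size [44. 26.] px [207. 266.] 151
side brass xy [511.8 205.1] yaw(y axis) -0.022 size [104.   6.] px [311. 291.] 111
side brass xy [513.2 345. ] yaw(y axis) -0.031 size [102.   6.] px [271. 343.] 173
top blue xy [ 611.4 -318.2] yaw(y axis) 0.081 size [56. 11.] px [486. 220.] 152
top blue xy [ 608.8 -214.8] yaw(y axis) -0.010 size [55. 10.] px [434. 221.] 150
top blue xy [ 507.6 -216.8] yaw(y axis) -0.157 size [55. 11.] px [437. 273.] 154
[ 611.37860107 -318.20129395]
t 22.15 at [474.7 -43.  271.9] [-3.141  0.     1.407] w 40.1 g 0.0 F [-0.6 -0.2  1.2]
 first turn [-0.     0.    -0.245] then shift cm [-28.84  11.37   8.69]
[ 608.82885742 -214.83209229]
t 22.15 at [474.7 -43.  271.9] [-3.141  0.     1.407] w 40.1 g 0.0 F [-0.6 -0.2  1.2]
 first turn [-0.     0.    -0.154] then shift cm [-17.36  13.58   8.69]
[ 507.63851929 -216.84269714]
t 22.15 at [474.7 -43.  271.9] [-3.141  0.     1.407] w 40.1 g 0.0 F [-0.6 -0.2  1.2]
 first turn [-0.     0.    -0.006] then shift cm [-16.95   6.03   8.69]
side blue xy [ 611. -223.] yaw(y axis) 0.034 size [45. 10.] px [352. 177.] 31
```

Emit:
send_rows(increments=[{"translation": [-3.5,1.2,0],"turn": [0,0,0]},{"translation": [-3.5,1.2,0],"turn": [0,0,0]},{"translation": [-3.4,1.2,0],"turn": [0,0,0]},{"translation": [-3.3,1.2,0],"turn": [0,0,0]},{"translation": [-3.3,1.2,0],"turn": [0,0,0]}])

```text
time_s: 22.7
ee_pos: [507.8, -218.8, 271.5]
ee_rot: [-3.141, -0.0, 1.413]
force: [0.9, -0.2, 0.4]
gripper_width: 39.9
grasp_force: 0.0
```

Emit:
send_rows(increments=[{"translation": [0,0,2.5],"turn": [0,0,0]},{"translation": [0,0,2.5],"turn": [0,0,0]},{"translation": [0,0,2.5],"turn": [0,0,0]},{"translation": [0,0,0],"turn": [0,0,0]}])

```text
time_s: 23.1
ee_pos: [506.5, -216.8, 193.6]
ee_rot: [-3.136, -0.003, 1.412]
force: [-0.2, 0.5, -0.1]
gripper_width: 40.2
grasp_force: 0.0
```

```bash
python3 - <<'E'
from h import *
go(508,-220,156,1.413)
bars('top','blue',181)
E
```

```text
t 23.1 at [ 506.5 -216.8  193.6] [-3.136e+00 -3.000e-03  1.412e+00] w 40.2 g 0.0 F [-0.2  0.5 -0.1]
 first turn [-0.006 -0.003 -0.001] then shift cm [-0.29  0.2   3.76]
top blue xy [ 611.4 -318.2] yaw(y axis) 0.081 size [56. 11.] px [487. 220.] 144
top blue xy [ 608.9 -203. ] yaw(y axis) -0.010 size [32. 10.] px [428. 221.] 89
```

Emit:
send_rows(increments=[{"translation": [-0.2,0.1,2],"turn": [-0.006,0,0]},{"translation": [0,0,1.7],"turn": [0,0,0]},{"translation": [0,0,0],"turn": [0,0,0]},{"translation": [0,0,0],"turn": [0,0,0]}])

```text
time_s: 23.55
ee_pos: [508.5, -220.8, 160.9]
ee_rot: [3.135, 0.001, 1.411]
force: [0.7, -0.4, 1.0]
gripper_width: 40.3
grasp_force: 0.0
```

Emit:
send_rows(increments=[{"translation": [0,0,0],"turn": [0,0,0]},{"translation": [0,0,0],"turn": [0,0,0]},{"translation": [0,0,0],"turn": [0,0,0]},{"translation": [0,0,0],"turn": [0,0,0]},{"translation": [0,0,0],"turn": [0,0,0]}], gripper=0, squeeze=50)

```text
time_s: 24.05
ee_pos: [507.7, -220.9, 159.5]
ee_rot: [3.136, 0.0, 1.411]
force: [-1.5, 0.9, 1.9]
gripper_width: 10.3
grasp_force: 49.9
```

Emit:
send_rows(increments=[{"translation": [0,0,0],"turn": [0,0,0]},{"translation": [0,0,-1],"turn": [0,0,0]},{"translation": [0,0,-2],"turn": [0,0,0]},{"translation": [0,0,-2],"turn": [0,0,0]},{"translation": [0,0,0],"turn": [0,0,0]}])

```text
time_s: 24.55
ee_pos: [508.2, -221.4, 211.6]
ee_rot: [3.133, 0.002, 1.411]
force: [-0.4, -0.1, -3.0]
gripper_width: 10.8
grasp_force: 49.8
```

```bash
python3 - <<'E'
from h import *
go(482,42,205,1.56)
E
```

```text
t 24.55 at [ 508.2 -221.4  211.6] [3.133e+00 2.000e-03 1.411e+00] w 10.8 g 49.8 F [-0.4 -0.1 -3. ]
 first turn [ 0.009  0.003 -0.149] then shift cm [26.31 -2.91  0.66]
```

Emit:
send_rows(increments=[{"translation": [0,0,0],"turn": [0.008,0,-0.148]},{"translation": [3,-0.4,0],"turn": [0,0,0]},{"translation": [3.4,-0.4,0],"turn": [0,0,0]},{"translation": [3.4,-0.4,0],"turn": [0,0,0]},{"translation": [3.4,-0.4,0],"turn": [0,0,0]}])

```text
time_s: 25.05
ee_pos: [492.3, -87.3, 208.1]
ee_rot: [-3.137, -0.0, 1.558]
force: [0.6, 0.4, -2.0]
gripper_width: 10.2
grasp_force: 49.8
```

Emit:
send_rows(increments=[{"translation": [3.4,-0.4,0],"turn": [0,0,0]},{"translation": [3.4,-0.4,0],"turn": [0,0,0]},{"translation": [3.4,-0.4,0],"turn": [0,0,0]},{"translation": [2.9,0,0],"turn": [0,0,0]},{"translation": [0,0,0],"turn": [0,0,0]}])

```text
time_s: 25.55
ee_pos: [481.9, 45.3, 208.3]
ee_rot: [-3.137, -0.001, 1.562]
force: [0.2, -1.1, -3.4]
gripper_width: 10.4
grasp_force: 49.8
```

Emit:
send_rows(increments=[{"translation": [0,0,2.5],"turn": [0,0,0]},{"translation": [0,0,2.5],"turn": [0,0,0]},{"translation": [0,0,2],"turn": [0,0,0]},{"translation": [0,0,0],"turn": [0,0,0]}])

```text
time_s: 25.95
ee_pos: [480.8, 42.1, 136.4]
ee_rot: [-3.132, -0.0, 1.558]
force: [-0.3, -0.1, -3.5]
gripper_width: 10.8
grasp_force: 49.8
```

```bash
python3 - <<'E'
from h import *
go(482,42,118,1.56)
im=snap('side');cv2.imwrite('pics/s8.png',cv2.resize(im[180:360,260:500],None,fx=3,fy=3)[:,:,::-1])
E
```

```text
t 25.95 at [480.8  42.1 136.4] [-3.132 -0.     1.558] w 10.8 g 49.8 F [-0.3 -0.1 -3.5]
 first turn [-0.009 -0.    -0.002] then shift cm [-0.01  0.12  1.84]
```

View pics/s8.png

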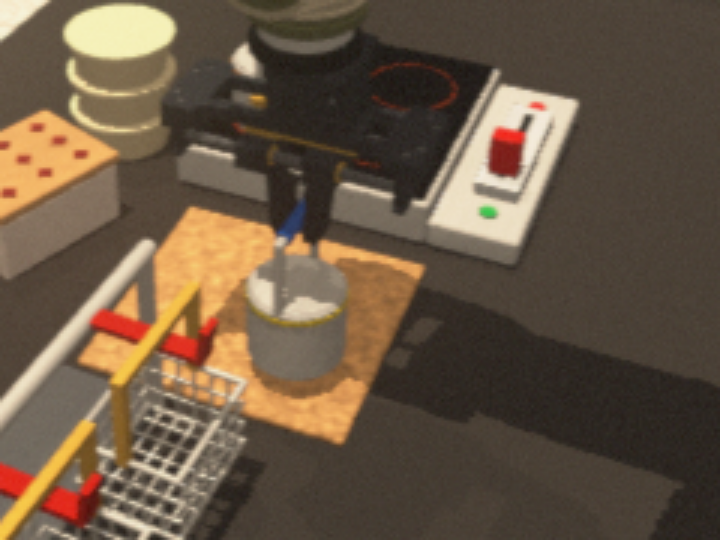

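The yellow-band pot hangs upright over the mat's near-left quadrant (crop ~(295,320)). Next I'll lower it.

Emit:
send_rows(increments=[{"translation": [0,0,0.8],"turn": [-0.006,0,0]},{"translation": [0,0,0.6],"turn": [0,0,0]},{"translation": [0,0,0],"turn": [0,0,0]}])

```text
time_s: 26.3
ee_pos: [482.1, 42.4, 124.8]
ee_rot: [3.139, 0.0, 1.559]
force: [-0.4, -0.1, -2.3]
gripper_width: 10.2
grasp_force: 49.8
```

Emit:
send_rows(increments=[{"translation": [0,0,0.3],"turn": [0,0,0]},{"translation": [0,0,0],"turn": [0,0,0]}])

```text
time_s: 26.5
ee_pos: [482.4, 42.4, 122.1]
ee_rot: [3.139, 0.0, 1.559]
force: [-0.1, -0.3, -3.7]
gripper_width: 10.4
grasp_force: 49.8
```

Emit:
send_rows(increments=[{"translation": [0,0,0.2],"turn": [0,0,0]},{"translation": [0,0,0],"turn": [0,0,0]}])

```text
time_s: 26.7
ee_pos: [482.4, 42.4, 120.1]
ee_rot: [3.139, 0.0, 1.559]
force: [0.8, 0.9, -3.4]
gripper_width: 10.2
grasp_force: 49.8
```

Emit:
send_rows(increments=[{"translation": [0,0,0.2],"turn": [0,0,0]},{"translation": [0,0,0],"turn": [0,0,0]}])

```text
time_s: 26.9
ee_pos: [482.3, 42.4, 118.0]
ee_rot: [3.139, 0.0, 1.559]
force: [-0.3, -0.5, -4.6]
gripper_width: 10.5
grasp_force: 49.8
```

Emit:
send_rows(increments=[{"translation": [0,0,0.1],"turn": [0,0,0]},{"translation": [0,0,0],"turn": [0,0,0]}])

```text
time_s: 27.1
ee_pos: [482.7, 42.3, 117.6]
ee_rot: [3.138, 0.001, 1.559]
force: [-0.7, -1.0, 2.1]
gripper_width: 10.2
grasp_force: 49.9
```

Emit:
send_rows(increments=[{"translation": [0,0,0],"turn": [0,0,0]},{"translation": [0,0,0],"turn": [0,0,0]},{"translation": [0,0,0],"turn": [0,0,0]}], gripper=4)

```text
time_s: 27.4
ee_pos: [482.5, 42.4, 117.2]
ee_rot: [3.138, 0.0, 1.559]
force: [0.1, -0.5, 0.3]
gripper_width: 32.3
grasp_force: 0.0
```

Emit:
send_rows(increments=[{"translation": [0,0,-1.5],"turn": [0,0,0]},{"translation": [0,0,-3.5],"turn": [0,0,0]},{"translation": [0,0,-4],"turn": [0,0,0]},{"translation": [0,0,-4],"turn": [0,0,0]},{"translation": [-3,2,-1],"turn": [0,0,0]}])

```text
time_s: 27.9
ee_pos: [502.1, 13.9, 262.0]
ee_rot: [3.132, 0.001, 1.562]
force: [0.9, 0.2, -0.8]
gripper_width: 40.1
grasp_force: 0.0
```

Emit:
send_rows(increments=[{"translation": [-3.4,2.5,0],"turn": [0,0,0]},{"translation": [-3.4,2.5,0],"turn": [0,0,0]},{"translation": [-3.4,2.5,0],"turn": [0,0,0]},{"translation": [-3.4,1.5,0],"turn": [0,0,0]},{"translation": [-1,0,0],"turn": [0,0,0]}])

```text
time_s: 28.4
ee_pos: [590.6, -137.8, 256.4]
ee_rot: [3.14, 0.0, 1.556]
force: [-0.1, 0.3, 0.7]
gripper_width: 39.9
grasp_force: 0.0
```

```bash
python3 - <<'E'
from h import *
bars('top','blue',181);bars('side','blue',175,20);bars('top','blue',139)
go(609,-218,195,1.561)
E
```

```text
top blue xy [ 612.1 -326.7] yaw(y axis) 0.081 size [38. 11.] px [491. 219.] 104
top blue xy [482.4  45.3] yaw(y axis) -0.010 size [51.  8.] px [303. 287.] 135
side blue xy [ 613.6 -325.2] yaw(y axis) 0.092 size [52. 10.] px [365. 162.] 28
side blue xy [463.5  91.1] yaw(y axis) 0.001 size [47.  7.] px [359. 258.] 52
top blue xy [ 616.9 -337.8] yaw(y axis) 0.081 size [44. 11.] px [490. 219.] 112
top blue xy [482.5  46.3] yaw(y axis) -0.010 size [53.  8.] px [303. 287.] 135
t 28.55 at [ 589.5 -134.5  257.4] [ 3.139 -0.     1.558] w 39.8 g 0.0 F [ 0.3  0.3 -0.3]
 first turn [ 0.003 -0.    -0.003] then shift cm [-8.33  2.03  6.24]
```

Emit:
send_rows(increments=[{"translation": [-2.8,0.7,0],"turn": [0,0,0]},{"translation": [-2.8,0.7,0],"turn": [0,0,0]},{"translation": [-2.7,0.6,1],"turn": [0,0,0]},{"translation": [0,0,2.5],"turn": [0,0,0]},{"translation": [0,0,2],"turn": [0,0,0]}])

```text
time_s: 29.05
ee_pos: [608.8, -216.9, 201.9]
ee_rot: [3.139, -0.0, 1.559]
force: [0.5, -0.2, -1.1]
gripper_width: 40.0
grasp_force: 0.0
```

```bash
python3 - <<'E'
from h import *
go(609,-218,156,1.561)
im=snap('side');cv2.imwrite('pics/s9.png',cv2.resize(im[130:280,290:490],None,fx=4,fy=4)[:,:,::-1])
bars('top','blue',181)
E
```

```text
t 29.05 at [ 608.8 -216.9  201.9] [ 3.139 -0.     1.559] w 40.0 g 0.0 F [ 0.5 -0.2 -1.1]
 first turn [ 0.003 -0.    -0.002] then shift cm [-0.11  0.02  4.59]
top blue xy [482.4  45.3] yaw(y axis) -0.010 size [51.  8.] px [303. 287.] 135
```

View pics/s9.png

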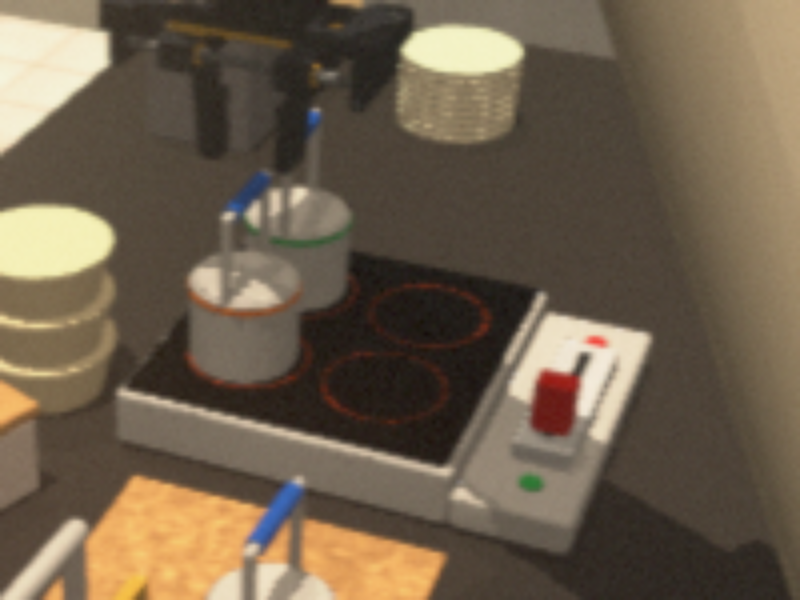

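The orange pot's handle (crop ~(250,193)) lies directly under the open fingers. Next I'll descend and grip.

Emit:
send_rows(increments=[{"translation": [-0.2,0,2],"turn": [0,0,0]},{"translation": [0,0,2],"turn": [0,0,0]},{"translation": [0,0,0.3],"turn": [0,0,0]},{"translation": [0,0,0],"turn": [0,0,0]}])

```text
time_s: 29.55
ee_pos: [609.5, -219.4, 160.9]
ee_rot: [3.138, 0.001, 1.56]
force: [-0.4, 0.6, 0.2]
gripper_width: 39.6
grasp_force: 0.0
```

Emit:
send_rows(increments=[{"translation": [0,0,0],"turn": [0,0,0]},{"translation": [0,0,0],"turn": [0,0,0]},{"translation": [0,0,0],"turn": [0,0,0]},{"translation": [0,0,0],"turn": [0,0,0]},{"translation": [0,0,0],"turn": [0,0,0]}], gripper=0, squeeze=50)

```text
time_s: 30.05
ee_pos: [609.5, -220.3, 160.1]
ee_rot: [3.137, 0.001, 1.559]
force: [2.1, -0.9, 1.5]
gripper_width: 10.4
grasp_force: 49.7
```

Emit:
send_rows(increments=[{"translation": [0,0,0],"turn": [0,0,0]},{"translation": [0,0,-1],"turn": [0,0,0]},{"translation": [0,0,-2],"turn": [0,0,0]},{"translation": [0,0,-2],"turn": [0,0,0]},{"translation": [0,0,0],"turn": [0,0,0]}])

```text
time_s: 30.55
ee_pos: [609.5, -220.3, 211.9]
ee_rot: [3.136, 0.002, 1.559]
force: [1.3, -0.1, -6.0]
gripper_width: 10.2
grasp_force: 49.6
```

```bash
python3 - <<'E'
from h import *
go(582,42,205,1.56)
E
```

```text
t 30.55 at [ 609.5 -220.3  211.9] [3.136e+00 2.000e-03 1.559e+00] w 10.2 g 49.6 F [ 1.3 -0.1 -6. ]
 first turn [ 0.006  0.002 -0.001] then shift cm [26.2  -3.03  0.69]
```

Emit:
send_rows(increments=[{"translation": [3,-0.3,0],"turn": [0,0,0]},{"translation": [3.4,-0.4,0],"turn": [0,0,0]},{"translation": [3.4,-0.4,0],"turn": [0,0,0]},{"translation": [3.4,-0.4,0],"turn": [0,0,0]},{"translation": [3.4,-0.4,0],"turn": [0,0,0]}])

```text
time_s: 31.05
ee_pos: [590.9, -52.3, 207.9]
ee_rot: [-3.141, -0.001, 1.559]
force: [0.7, 0.2, -6.6]
gripper_width: 10.4
grasp_force: 50.1
```

Emit:
send_rows(increments=[{"translation": [3.4,-0.4,0],"turn": [0,0,0]},{"translation": [3.4,-0.4,0],"turn": [0,0,0]},{"translation": [2.8,-0.2,0],"turn": [0,0,0]},{"translation": [0,0,0],"turn": [0,0,0]},{"translation": [0,0,0],"turn": [0,0,0]}])

```text
time_s: 31.55
ee_pos: [582.6, 42.5, 208.3]
ee_rot: [3.141, 0.001, 1.56]
force: [-0.1, -1.5, -5.6]
gripper_width: 11.0
grasp_force: 50.2
```

Emit:
send_rows(increments=[{"translation": [0,0,2.5],"turn": [0,0,0]},{"translation": [0,0,2.5],"turn": [0,0,0]},{"translation": [0,0,2],"turn": [0,0,0]},{"translation": [0,0,0],"turn": [0,0,0]},{"translation": [0,0,0],"turn": [0,0,0]}])

```text
time_s: 32.05
ee_pos: [583.5, 41.5, 139.7]
ee_rot: [3.139, 0.0, 1.558]
force: [0.4, -0.6, -5.7]
gripper_width: 10.6
grasp_force: 50.2
```

```bash
python3 - <<'E'
from h import *
go(582,42,119,1.56)
bars('top','blue',181,30);bars('top','blue',139,30)
E
```

```text
t 32.05 at [583.5  41.5 139.7] [3.139 0.    1.558] w 10.6 g 50.2 F [ 0.4 -0.6 -5.7]
 first turn [ 0.003  0.    -0.002] then shift cm [ 0.05 -0.15  2.07]
top blue xy [ 611.4 -318.2] yaw(y axis) 0.081 size [56. 11.] px [486. 220.] 152
top blue xy [ 616.3 -331.1] yaw(y axis) 0.086 size [58. 11.] px [486. 220.] 151
```

Emit:
send_rows(increments=[{"translation": [0,-0.1,1],"turn": [0,0,0]},{"translation": [0,0,0.6],"turn": [0,0,0]},{"translation": [0,0,0],"turn": [0,0,0]}])

```text
time_s: 32.45
ee_pos: [581.8, 42.3, 122.4]
ee_rot: [3.141, -0.0, 1.559]
force: [0.1, 0.3, -6.5]
gripper_width: 10.5
grasp_force: 50.2
```

Emit:
send_rows(increments=[{"translation": [0,0,0.3],"turn": [0,0,0]},{"translation": [0,0,0],"turn": [0,0,0]}])

```text
time_s: 32.65
ee_pos: [582.3, 42.2, 120.3]
ee_rot: [3.139, 0.0, 1.559]
force: [-0.2, 0.3, -7.2]
gripper_width: 10.7
grasp_force: 50.2
```

Emit:
send_rows(increments=[{"translation": [0,0,0.2],"turn": [0,0,0]},{"translation": [0,0,0],"turn": [0,0,0]}])

```text
time_s: 32.85
ee_pos: [582.7, 42.1, 118.7]
ee_rot: [3.138, 0.0, 1.559]
force: [0.4, -1.4, -5.4]
gripper_width: 10.4
grasp_force: 50.2
```

Emit:
send_rows(increments=[{"translation": [0,0,0.1],"turn": [0,0,0]},{"translation": [0,0,0],"turn": [0,0,0]}])

```text
time_s: 33.05
ee_pos: [583.2, 41.9, 118.5]
ee_rot: [3.136, 0.001, 1.559]
force: [1.0, -2.0, 3.1]
gripper_width: 10.0
grasp_force: 50.3
```

Emit:
send_rows(increments=[{"translation": [0,0,0.1],"turn": [0,0,0]},{"translation": [0,0,0],"turn": [0,0,0]}])

```text
time_s: 33.25
ee_pos: [583.7, 41.6, 118.4]
ee_rot: [3.134, 0.001, 1.559]
force: [0.9, -3.8, 8.5]
gripper_width: 10.4
grasp_force: 50.4
```

Down. I'll release and go to the last pot (handle about (612,-321), yaw 0.085 → tool 1.656).

Emit:
send_rows(increments=[{"translation": [0,0,0],"turn": [0,0,0]},{"translation": [0,0,0],"turn": [0,0,0]},{"translation": [0,0,0],"turn": [0,0,0]}], gripper=4)

```text
time_s: 33.55
ee_pos: [582.2, 42.4, 116.3]
ee_rot: [3.139, -0.0, 1.559]
force: [0.1, -0.1, -0.2]
gripper_width: 32.3
grasp_force: 0.0
```

Emit:
send_rows(increments=[{"translation": [0,0,-1.5],"turn": [0,0,0]},{"translation": [0,0,-3.5],"turn": [0,0,0]},{"translation": [0,0,-4],"turn": [0,0,0]},{"translation": [0,0,-4],"turn": [0,0,0]},{"translation": [-3,0,0],"turn": [0,0,0]}])

```text
time_s: 34.05
ee_pos: [583.2, 14.2, 252.0]
ee_rot: [3.129, 0.001, 1.563]
force: [0.9, -0.4, -0.3]
gripper_width: 39.9
grasp_force: 0.0
```

Emit:
send_rows(increments=[{"translation": [-3.4,0,0],"turn": [0,0,0]},{"translation": [-3.4,0,0],"turn": [0,0,0]},{"translation": [-3.4,0,0],"turn": [0,0,-0.09]},{"translation": [-3.4,0,0],"turn": [0,0,0]},{"translation": [-3.4,0,0],"turn": [0,0,0]}])

```text
time_s: 34.55
ee_pos: [585.6, -158.7, 246.4]
ee_rot: [3.139, 0.0, 1.649]
force: [0.3, 0.7, -0.2]
gripper_width: 40.0
grasp_force: 0.0
```

```bash
python3 - <<'E'
from h import *
bars('top','blue',181);bars('side','blue',175,20);bars('top','blue',139);bars('side','blue',133)
go(611.5,-321,195,1.656)
E
```

```text
top blue xy [564.5   9.2] yaw(y axis) -0.010 size [51.  8.] px [321. 245.] 134
top blue xy [482.4  45.3] yaw(y axis) -0.010 size [51.  8.] px [303. 287.] 135
side blue xy [543.2  57.8] yaw(y axis) -0.023 size [46.  8.] px [330. 240.] 48
side blue xy [464.   91.2] yaw(y axis) -0.041 size [47.  9.] px [359. 258.] 56
top blue xy [567.6   8.8] yaw(y axis) -0.010 size [53.  8.] px [321. 245.] 134
top blue xy [482.5  46.3] yaw(y axis) -0.010 size [53.  8.] px [303. 287.] 135
t 34.75 at [ 585.6 -157.6  246.1] [ 3.139 -0.     1.648] w 39.8 g 0.0 F [-0.2 -0.3 -0.7]
 first turn [ 0.002 -0.    -0.008] then shift cm [-16.5    1.19   5.11]
```

The orange pot was nudged to (567,9), still well on the mat and upright by its handle position. The last pot will go at about (498,-60).

Emit:
send_rows(increments=[{"translation": [-3.4,0.3,0],"turn": [0,0,-0.008]},{"translation": [-3.4,0.3,0],"turn": [0,0,0]},{"translation": [-3.4,0.3,0],"turn": [0,0,0]},{"translation": [-3.4,0.3,0],"turn": [0,0,0]},{"translation": [-2.9,0,0],"turn": [0,0,0]}])

```text
time_s: 35.25
ee_pos: [612.2, -320.9, 246.5]
ee_rot: [3.139, 0.0, 1.658]
force: [0.6, 0.5, -0.9]
gripper_width: 39.8
grasp_force: 0.0
```

Emit:
send_rows(increments=[{"translation": [0,0,2.5],"turn": [0,0,0]},{"translation": [0,0,2],"turn": [0,0,0]},{"translation": [0,0,0],"turn": [0,0,0]}])

```text
time_s: 35.55
ee_pos: [611.4, -319.0, 198.7]
ee_rot: [-3.14, -0.004, 1.658]
force: [-0.2, 0.8, -0.1]
gripper_width: 40.0
grasp_force: 0.0
```

```bash
python3 - <<'E'
from h import *
go(611.5,-321,156,1.656)
im=snap('side');cv2.imwrite('pics/s10.png',cv2.resize(im[120:320,280:480],None,fx=3,fy=3)[:,:,::-1])
bars('top','blue',181)
E
```

```text
t 35.55 at [ 611.4 -319.   198.7] [-3.14  -0.004  1.658] w 40.0 g 0.0 F [-0.2  0.8 -0.1]
 first turn [-0.001 -0.004  0.002] then shift cm [-0.2  -0.    4.27]
top blue xy [564.5   9.2] yaw(y axis) -0.010 size [51.  8.] px [321. 245.] 134
top blue xy [482.4  45.3] yaw(y axis) -0.010 size [51.  8.] px [303. 287.] 135
```

View pics/s10.png

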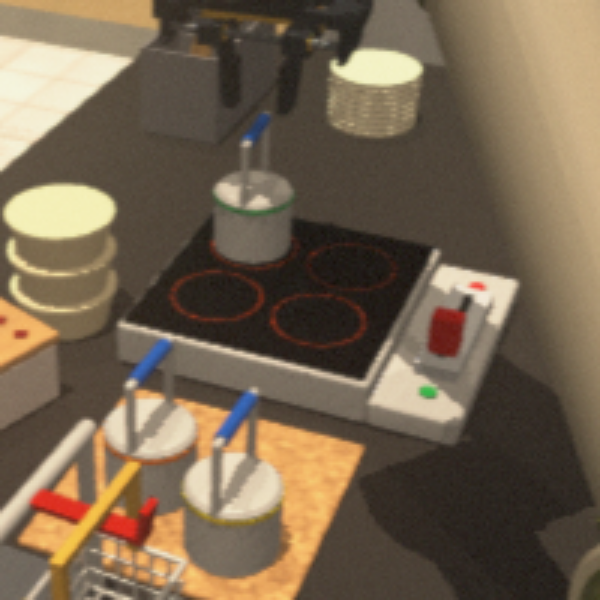

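The yellow and orange pots stand upright on the mat, and the green pot's handle (crop ~(257,130)) sits under the fingers. Next I'll grip it.

Emit:
send_rows(increments=[{"translation": [-0.2,0,2],"turn": [0,0,0]},{"translation": [0,0,1.7],"turn": [0,0,0]},{"translation": [0,0,0.2],"turn": [0,0,0]},{"translation": [0,0,0],"turn": [0,0,0]}])

```text
time_s: 36.05
ee_pos: [612.5, -322.7, 164.0]
ee_rot: [3.138, 0.001, 1.657]
force: [0.3, 0.5, 1.0]
gripper_width: 40.1
grasp_force: 0.0
```

Emit:
send_rows(increments=[{"translation": [0,0,0],"turn": [0,0,0]},{"translation": [0,0,0],"turn": [0,0,0]},{"translation": [0,0,0],"turn": [0,0,0]},{"translation": [0,0,0],"turn": [0,0,0]},{"translation": [0,0,0],"turn": [0,0,0]}], gripper=0, squeeze=50)

```text
time_s: 36.55
ee_pos: [612.3, -323.0, 163.1]
ee_rot: [3.138, 0.001, 1.657]
force: [0.9, 0.2, 2.2]
gripper_width: 10.5
grasp_force: 50.0
```

Emit:
send_rows(increments=[{"translation": [0,0,0],"turn": [0,0,0]},{"translation": [0,0,-1],"turn": [0,0,0]},{"translation": [0,0,-2],"turn": [0,0,0]},{"translation": [0,0,-2],"turn": [0,0,0]},{"translation": [0,0,0],"turn": [0,0,0]}])

```text
time_s: 37.05
ee_pos: [612.4, -323.4, 215.4]
ee_rot: [3.136, 0.003, 1.657]
force: [0.5, 0.4, -4.8]
gripper_width: 10.3
grasp_force: 50.0
```

```bash
python3 - <<'E'
from h import *
go(498,-60,205,1.6)
bars('top','blue',139)
E
```

```text
t 37.05 at [ 612.4 -323.4  215.4] [3.136e+00 3.000e-03 1.657e+00] w 10.3 g 50.0 F [ 0.5  0.4 -4.8]
 first turn [0.006 0.003 0.057] then shift cm [ 26.66 -10.66   1.04]
top blue xy [567.6   8.8] yaw(y axis) -0.010 size [53.  8.] px [321. 245.] 134
top blue xy [482.5  46.3] yaw(y axis) -0.010 size [53.  8.] px [303. 287.] 135
```

Emit:
send_rows(increments=[{"translation": [2,-2,0],"turn": [0.005,0,0.057]},{"translation": [3.2,-2.2,0],"turn": [0,0,0]},{"translation": [3.2,-2.2,0],"turn": [0,0,0]},{"translation": [3.2,-2.2,0],"turn": [0,0,0]},{"translation": [3.2,-2.1,0],"turn": [0,0,0]}])

```text
time_s: 37.6
ee_pos: [497.7, -177.7, 211.2]
ee_rot: [-3.137, -0.001, 1.6]
force: [0.9, 0.9, -3.0]
gripper_width: 10.3
grasp_force: 50.0
```

Emit:
send_rows(increments=[{"translation": [3.2,0,0],"turn": [0,0,0]},{"translation": [3.2,0,0],"turn": [0,0,0]},{"translation": [3.2,0,0],"turn": [0,0,0]},{"translation": [2.2,0,0],"turn": [0,0,0]},{"translation": [0,0,0],"turn": [0,0,0]}])

```text
time_s: 38.1
ee_pos: [495.2, -58.8, 211.5]
ee_rot: [-3.137, -0.001, 1.603]
force: [-0.1, 0.0, -4.2]
gripper_width: 10.5
grasp_force: 50.0
```

```bash
python3 - <<'E'
from h import *
go(498,-60,121,1.6)
bars('top','blue',139)
E
```

```text
t 38.1 at [495.2 -58.8 211.5] [-3.137e+00 -1.000e-03  1.603e+00] w 10.5 g 50.0 F [-0.1  0.  -4.2]
 first turn [-0.005 -0.001  0.003] then shift cm [-0.13  0.28  9.05]
top blue xy [567.6   8.8] yaw(y axis) -0.010 size [53.  8.] px [320. 245.] 126
top blue xy [482.5  46.3] yaw(y axis) -0.010 size [53.  8.] px [303. 287.] 135
```

Emit:
send_rows(increments=[{"translation": [0,0.2,2.5],"turn": [0,0,0]},{"translation": [0,0,2.5],"turn": [0,0,0]},{"translation": [0,0,2],"turn": [0,0,0]},{"translation": [0,0,1.0],"turn": [0,0,0]},{"translation": [0,0,0],"turn": [0,0,0]}])

```text
time_s: 38.65
ee_pos: [497.3, -61.7, 131.3]
ee_rot: [-3.137, -0.0, 1.599]
force: [0.7, 0.4, -3.5]
gripper_width: 10.3
grasp_force: 50.0
```

Emit:
send_rows(increments=[{"translation": [0,0,0.5],"turn": [0,0,0]},{"translation": [0,0,0],"turn": [0,0,0]},{"translation": [0,0,0],"turn": [0,0,0]}])

```text
time_s: 38.95
ee_pos: [498.2, -61.5, 128.2]
ee_rot: [-3.14, 0.001, 1.6]
force: [0.6, 0.2, -3.9]
gripper_width: 10.4
grasp_force: 50.0
```

Emit:
send_rows(increments=[{"translation": [0,0,0.2],"turn": [0,0,0]},{"translation": [0,0,0],"turn": [0,0,0]}])

```text
time_s: 39.15
ee_pos: [498.0, -61.3, 125.7]
ee_rot: [-3.14, 0.001, 1.6]
force: [-0.1, -0.8, -4.3]
gripper_width: 10.6
grasp_force: 50.0
```

Emit:
send_rows(increments=[{"translation": [0,0,0.2],"turn": [0,0,0]},{"translation": [0,0,0.1],"turn": [0,0,0]},{"translation": [0,0,0],"turn": [0,0,0]}])

```text
time_s: 39.45
ee_pos: [497.9, -61.3, 122.5]
ee_rot: [-3.139, 0.0, 1.6]
force: [1.0, -0.7, -4.4]
gripper_width: 10.7
grasp_force: 50.0
```

Emit:
send_rows(increments=[{"translation": [0,0,0.1],"turn": [0,0,0]},{"translation": [0,0,0],"turn": [0,0,0]}])

```text
time_s: 39.65
ee_pos: [497.9, -61.3, 121.6]
ee_rot: [-3.139, 0.0, 1.6]
force: [-0.2, 0.6, -4.6]
gripper_width: 10.5
grasp_force: 50.0
```

Emit:
send_rows(increments=[{"translation": [0,0,0.1],"turn": [0,0,0]},{"translation": [0,0,0],"turn": [0,0,0]}])

```text
time_s: 39.85
ee_pos: [498.2, -61.6, 121.2]
ee_rot: [-3.14, 0.001, 1.6]
force: [-1.3, 0.3, 2.1]
gripper_width: 10.7
grasp_force: 50.0
```

Contact. Release, rise, back off.

Emit:
send_rows(increments=[{"translation": [0,0,0],"turn": [0,0,0]},{"translation": [0,0,0],"turn": [0,0,0]},{"translation": [0,0,0],"turn": [0,0,0]}], gripper=4)

```text
time_s: 40.15
ee_pos: [498.1, -61.3, 120.8]
ee_rot: [-3.14, 0.001, 1.6]
force: [0.1, -0.3, 0.7]
gripper_width: 32.4
grasp_force: 0.0
```

Emit:
send_rows(increments=[{"translation": [0,0,-1.5],"turn": [0,0,0]},{"translation": [0,0,-3.5],"turn": [0,0,0]},{"translation": [0,0,-4],"turn": [0,0,0]},{"translation": [0,0,-4],"turn": [0,0,0]},{"translation": [0,-3.5,-2],"turn": [0,0,0]}])

```text
time_s: 40.65
ee_pos: [465.2, -62.7, 273.7]
ee_rot: [3.139, 0.002, 1.601]
force: [-0.6, 0.5, -0.5]
gripper_width: 39.8
grasp_force: 0.0
```

Emit:
send_rows(increments=[{"translation": [-3,-3,0],"turn": [0,0,0]},{"translation": [-3,-3,0],"turn": [0,0,0]},{"translation": [-3,-3,0],"turn": [0,0,0]},{"translation": [-3,-3,0],"turn": [0,0,0]},{"translation": [-3,0,0],"turn": [0,0,0]}])

```text
time_s: 41.15
ee_pos: [345.6, -216.6, 271.6]
ee_rot: [-3.14, 0.001, 1.598]
force: [0.9, 0.4, 0.7]
gripper_width: 39.8
grasp_force: 0.0
```

Emit:
send_rows(increments=[{"translation": [-3,0,0],"turn": [0,0,0]},{"translation": [-3,0,0],"turn": [0,0,0]},{"translation": [0,0,0],"turn": [0,0,0]},{"translation": [0,0,0],"turn": [0,0,0]},{"translation": [0,0,0],"turn": [0,0,0]}])

```text
time_s: 41.65
ee_pos: [349.5, -274.8, 271.1]
ee_rot: [-3.14, 0.0, 1.6]
force: [-0.6, 0.1, -0.3]
gripper_width: 40.3
grasp_force: 0.0
```

```bash
python3 - <<'E'
from h import *
bars('top','blue',139);bars('side','blue',133);bars('top','brass',168);bars('side','brass',164);bars('top','red',84)
go(498,-60,121,1.6)
im=snap('top');im2=snap('side')
cv2.imwrite('pics/f.png',np.hstack([cv2.resize(im[180:350,130:520],(400,300)),cv2.resize(im2[140:440,180:480],(400,300))])[:,:,::-1])
E
```

```text
top blue xy [567.6   8.8] yaw(y axis) -0.010 size [53.  8.] px [321. 245.] 134
top blue xy [496.6 -57.6] yaw(y axis) -0.010 size [53. 10.] px [353. 279.] 143
top blue xy [482.5  46.3] yaw(y axis) -0.010 size [53.  8.] px [303. 287.] 135
top brass xy [740.4 229.8] yaw(y axis) -0.795 size [26. 26.] px [210. 160.] 150
top brass xy [511.3 346.2] yaw(y axis) -0.010 size [103.   8.] px [151. 274.] 218
top brass xy [509.8 207.8] yaw(y axis) -0.010 size [103.   8.] px [220. 274.] 221
side brass xy [740.5 230.9] yaw(y axis) 0.680 size [43. 26.] px [207. 266.] 153
side brass xy [511.8 205.9] yaw(y axis) -0.034 size [102.   6.] px [310. 292.] 105
side brass xy [513.2 344.6] yaw(y axis) -0.031 size [103.   6.] px [271. 344.] 175
top red xy [742.2 231.6] yaw(y axis) 0.648 size [58. 53.] px [218. 169.] 378
top red xy [542.3 365.9] yaw(y axis) -1.558 size [45. 15.] px [153. 260.] 172
top red xy [539.7 216.7] yaw(y axis) -1.568 size [43. 15.] px [224. 261.] 168
top red xy [492.3 371.3] yaw(y axis) 1.560 size [30. 23.] px [152. 284.] 112
top red xy [489.2 218.6] yaw(y axis) 1.363 size [35. 17.] px [222. 285.] 121
top red xy [ 393.1 -226.1] yaw(y axis) 1.560 size [25. 19.] px [432. 328.] 112
t 41.9 at [ 349.6 -275.2  271.3] [-3.140e+00  1.000e-03  1.601e+00] w 39.8 g 0.0 F [ 0.4 -0.2  0.5]
 first turn [-0.002  0.001  0.001] then shift cm [21.07 15.47 15.03]
```

View pics/f.png

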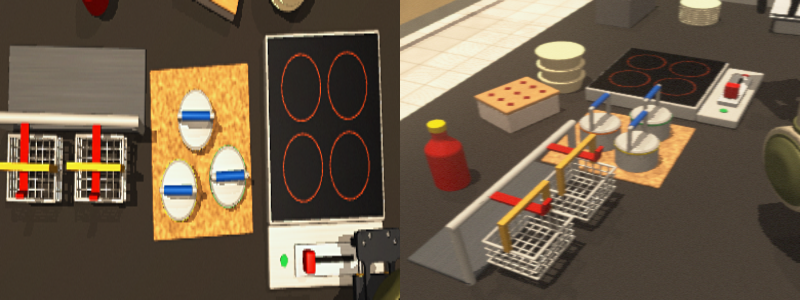

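The final view shows three pots upright on the mat, both baskets on their hooks, and the selector at its green end. The bystanders look undisturbed.

```bash
python3 -c "
from plant import robot
print(robot.close_job())"
```

```text
the job is handed in; nothing more can be done
None
```

The job is handed in (no verdict came back): the selector is at its off stop, both baskets hang one to a hook, all three pots stand upright on the mat, and I left the carton, tubs and bottle alone.

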